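# Load the rice-roll warmer and set its heat by clicks

### The job

Put the rice rolls to warm: first turn the warmer's heat knob back to its off stop, then lay every rice roll that is on the table flat in a bay of its own on the warmer's plate and shut the clear cover fully. With the cover shut, turn the heat knob up from off by exactly two clicks for each roll inside, and leave the vent slide at the red line; do not knock over the soy bottle or the chilli jar.

Things in the scene. Friction and masses are not known exactly. Their poses are not given: they have to be found in the camera images.
- warmer: White food warmer, fixed. Origin on the table under the centre of its 262 x 272 mm steel plate (36 mm high; base 270 x 278 mm); x away from the robot, y left. Three bays side by side, pitch 90 mm in y, each for a roll lying along x. Grey console on its right (y -141 to -211 mm, x +-135 mm, 58 mm high) carries the heat knob, nearer the robot, and the vent slide.
- bay_0 (a point): Left bay: centre of the bay on the plate's surface, 36 mm above the table. Axes as the warmer's. A roll's centre lies 25 mm above this point when it lies in the bay. Fins 4 mm thick rise 16 mm above the plate on both sides of each bay, 43 mm or more from its line, only at x = 40 to 84 mm either side of the middle; the middle is free for fingers.
- bay_1 (a point): Middle bay, likewise.
- bay_2 (a point): Right bay (next to the console), likewise.
- roll_a_mid (a point): White rice roll in clear film, 249 mm long over its twisted film tails; firm oval part 156 mm long, 65 mm wide, 51 mm high, about 0.24 kg. Absent (None) in some runs. This point is its centre, 25 mm above its underside; own y along its length, z up as it lies at the start. Grasp across the width at the middle.
- roll_b_mid (a point): White rice roll in clear film, 249 mm long over its twisted film tails; firm oval part 156 mm long, 65 mm wide, 51 mm high, about 0.24 kg. Absent (None) in some runs. This point is its centre, 25 mm above its underside; own y along its length, z up as it lies at the start. Grasp across the width at the middle.
- roll_c_mid (a point): White rice roll in clear film, 249 mm long over its twisted film tails; firm oval part 156 mm long, 65 mm wide, 51 mm high, about 0.24 kg. Absent (None) in some runs. This point is its centre, 25 mm above its underside; own y along its length, z up as it lies at the start. Grasp across the width at the middle.
- cover (a joint): Hinge of the clear box-shaped cover (264 mm long, 278 mm wide, 66 mm deep, 0.3 kg): 0 standing open against its stop, 1.6 shut on the base. Damped: it stays back below about 0.35; beyond about 0.5 it sinks shut by itself in about 3 s.
- cover_handle (a point): Middle of the cover's dark handle bar: 110 mm long along the warmer's y, about 10 mm thick, standing 35 mm off the cover's front wall. While the cover stands open the bar is its topmost part, above the wall.
- cover_hinge (a point): Point on the cover's hinge line, at the back of the warmer; the line runs along the warmer's y. The handle bar is 299 mm from it along the cover and 34 mm to the cover's outer side.
- heat_knob (a joint): Angle of the heat knob in rad, 0 at off (white bar mark; the stop is just past it), growing clockwise seen from above, eight clicks to the far stop. A sprung detent clicks every 24 degrees (0.419 rad): let go, the knob settles in the nearest click. About 0.06 N m carries it over a click.
- heat_knob_grip (a point): Point on the knob's vertical axis, 26 mm above the console top. Black knob with a bar grip 44 mm long, 14 mm wide, from 18 mm below this point to 12 mm above. The axes turn with the knob: bar along x, white pointer at its -x end; at off the pointer points along the warmer's -x, towards the robot.
- vent_slide (a joint): Position of the vent slide in m: 0 shut (end nearer the robot) to 0.080 open; at the red line it reads 0.050. Stays where it is left; about 1.5 N moves it.
- vent_grip (a point): Centre of the vent slide's black grip, 18 mm along the track (the warmer's x), 22 mm across and 26 mm high; this point is 18 mm above the console top.
- vent_mark (a point): Where the middle of the grip's track lies at the red line, 18 mm above the console top.
- soy_bottle: Soy sauce bottle with a dark red cap, 60 mm wide, 201 mm high, bystander; origin at its underside.
- chilli_jar: Chilli jar with a pale lid, 70 mm wide, 112 mm high, bystander; origin at its underside.

How it is judged:
On the way, in this order (a step that is already met when the one before it is completed fails the run):
1. the heat knob is turned back to off (value of joint heat_knob below 0.15 rad), for 0.2 s.
2. every rice roll lies flat in a bay of its own, the knob still off (z of roll_a_mid in the frame of warmer between 0.052 and 0.07 m and x of roll_a_mid in the frame of warmer between -0.06 and 0.06 m and angle between the y axis of each of roll_a_mid, roll_b_mid, roll_c_mid and the x axis of warmer, either way round below 0.3 rad and (y of roll_a_mid in the frame of warmer between 0.068 and 0.112 m or y of roll_a_mid in the frame of warmer between -0.022 and 0.022 m or y of roll_a_mid in the frame of warmer between -0.112 and -0.068 m) and z of roll_b_mid in the frame of warmer between 0.052 and 0.07 m and x of roll_b_mid in the frame of warmer between -0.06 and 0.06 m and (y of roll_b_mid in the frame of warmer between 0.068 and 0.112 m or y of roll_b_mid in the frame of warmer between -0.022 and 0.022 m or y of roll_b_mid in the frame of warmer between -0.112 and -0.068 m) and z of roll_c_mid in the frame of warmer between 0.052 and 0.07 m and x of roll_c_mid in the frame of warmer between -0.06 and 0.06 m and (y of roll_c_mid in the frame of warmer between 0.068 and 0.112 m or y of roll_c_mid in the frame of warmer between -0.022 and 0.022 m or y of roll_c_mid in the frame of warmer between -0.112 and -0.068 m) and value of joint heat_knob below 0.15 rad and linear speed of each of roll_a, roll_b, roll_c below 0.02 m/s), for 0.2 s.
3. the cover is shut over them, the knob still off (z of roll_a_mid in the frame of warmer between 0.052 and 0.07 m and x of roll_a_mid in the frame of warmer between -0.06 and 0.06 m and angle between the y axis of each of roll_a_mid, roll_b_mid, roll_c_mid and the x axis of warmer, either way round below 0.3 rad and (y of roll_a_mid in the frame of warmer between 0.068 and 0.112 m or y of roll_a_mid in the frame of warmer between -0.022 and 0.022 m or y of roll_a_mid in the frame of warmer between -0.112 and -0.068 m) and z of roll_b_mid in the frame of warmer between 0.052 and 0.07 m and x of roll_b_mid in the frame of warmer between -0.06 and 0.06 m and (y of roll_b_mid in the frame of warmer between 0.068 and 0.112 m or y of roll_b_mid in the frame of warmer between -0.022 and 0.022 m or y of roll_b_mid in the frame of warmer between -0.112 and -0.068 m) and z of roll_c_mid in the frame of warmer between 0.052 and 0.07 m and x of roll_c_mid in the frame of warmer between -0.06 and 0.06 m and (y of roll_c_mid in the frame of warmer between 0.068 and 0.112 m or y of roll_c_mid in the frame of warmer between -0.022 and 0.022 m or y of roll_c_mid in the frame of warmer between -0.112 and -0.068 m) and value of joint cover above 1.56 rad and value of joint heat_knob below 0.15 rad), for 0.2 s.
4. the heat knob stands two clicks above off for each roll (((height (world z) of roll_a_mid below -5 m and value of joint heat_knob between 1.53552 and 1.81552 rad) or (height (world z) of roll_b_mid below -5 m and value of joint heat_knob between 1.53552 and 1.81552 rad) or (height (world z) of roll_c_mid below -5 m and value of joint heat_knob between 1.53552 and 1.81552 rad) or (value of joint heat_knob between 2.37328 and 2.65328 rad and (height (world z) of roll_a_mid above -5 m or value of joint heat_knob above 100 rad) and (height (world z) of roll_b_mid above -5 m or value of joint heat_knob above 100 rad) and (height (world z) of roll_c_mid above -5 m or value of joint heat_knob above 100 rad))) and value of joint cover above 1.56 rad), for 1 s.
At the end, for the whole second after the job is handed in: Every rice roll lies flat along a bay of its own on the plate (within 22 mm of the bay's line, 60 mm along it, 9 mm in height), the cover is shut (within 0.04 rad), the heat knob rests in the click two per roll above off (within 0.14 rad), and the vent slide is within 6 mm of the red line (all of step 4 and z of roll_a_mid in the frame of warmer between 0.052 and 0.07 m and x of roll_a_mid in the frame of warmer between -0.06 and 0.06 m and angle between the y axis of each of roll_a_mid, roll_b_mid, roll_c_mid and the x axis of warmer, either way round below 0.3 rad and (y of roll_a_mid in the frame of warmer between 0.068 and 0.112 m or y of roll_a_mid in the frame of warmer between -0.022 and 0.022 m or y of roll_a_mid in the frame of warmer between -0.112 and -0.068 m) and z of roll_b_mid in the frame of warmer between 0.052 and 0.07 m and x of roll_b_mid in the frame of warmer between -0.06 and 0.06 m and (y of roll_b_mid in the frame of warmer between 0.068 and 0.112 m or y of roll_b_mid in the frame of warmer between -0.022 and 0.022 m or y of roll_b_mid in the frame of warmer between -0.112 and -0.068 m) and z of roll_c_mid in the frame of warmer between 0.052 and 0.07 m and x of roll_c_mid in the frame of warmer between -0.06 and 0.06 m and (y of roll_c_mid in the frame of warmer between 0.068 and 0.112 m or y of roll_c_mid in the frame of warmer between -0.022 and 0.022 m or y of roll_c_mid in the frame of warmer between -0.112 and -0.068 m) and value of joint vent_slide between 0.044 and 0.056 m and linear speed of each of roll_a, roll_b, roll_c below 0.02 m/s); the robot touches nothing.
It fails at once if the soy bottle or the chilli jar is knocked over (angle between any of soy_bottle, chilli_jar's own z axis and vertical above 0.8 rad).
Of roll_a, roll_b, roll_c only 2 to 3 are there at a start; the rules pass over those that are not, and their reading is None.
At some moment in a run one of roll_a, roll_b, roll_c may be knocked a few centimetres aside while the robot is not near it.
Once in a run the grip may slacken for a moment while it holds something.
It also fails if it takes over 210 s, if anything falls off the work surface, if the arm or the gripper's body presses on something with over 40 N, if the wrist force passes 120 N, or if a joint passes its speed limit or range.

### The arm

A 7-joint arm with a two-finger parallel gripper is mounted at the origin on the work surface; the furniture and walls round the work are solid. World frame = base frame: x ahead of the robot, y to its left, z up, the work surface at z = 0. Lengths are in m, angles in rad, forces in N, time in s.
With the tool pointing down it reaches from about 0.4 to 0.85 m from the base axis. Payload 4.5 kg.
Tool frame: the origin (TCP) lies where the fingers leave the gripper's body, on its centre line; the fingertips stand 64 mm ahead of it and the grasp point (between the pads) lies 45 mm ahead of it; z points along the fingers, y is the direction in which the jaws open and shut (so a half turn about z gives the same grasp; the last joint's range is limited). The gripper opens to 88 mm and grips with 3 to 60 N. Pads are 18 mm wide; open, the fingers measure 123 mm over their backs; the gripper's body (75 mm by 187 mm) begins 45 mm behind the grasp point.
Start: joints at [1.305, 0.689, -0.195, 1.565, 0.157, 0.902, -0.215], TCP at [0.185, -0.597, 0.303] pointing down, gripper open.
Joint ranges: [-3.01, 3.01], [-0.46, 2.08], [-1.47, 1.51], [0.13, 2.56], [-1, 4.14], [0.04, 2.09], [-2.66, 2.66]. Speed limits (rad/s): [2.57, 2.57, 3.14, 3.14, 3.14, 3.14, 3.14].

### API

Orientations are given as a unit quaternion [x, y, z, w].
In Python, from plant import monitor, snapshot, workorder, finder gives the robot as it stands.
- The arm moves only by the tool carry_out, never from a script. Its argument "motion" is one flat list of numbers, 6 for each row, row after row: the shift along the tool's x, y, z in cm, then the turn, a rotation vector about the tool's x, y, z in rad. In form: [x, y, z, rx, ry, rz, x, y, z, rx, ry, rz, ...]. A call has 1 to 8 rows; each row shifts and turns the commanded pose from where the row before left it, along the tool's axes as they then stand; what a row does not reach is not made up. A row lasts 1/8 s, in which the tool goes at most 62.5 mm and 10.7 degrees, less where a joint would pass 70% of its speed; a pose out of reach is approached as far as the arm can. A call with a gripper value outside its range is refused whole. "hand" is the finger opening in cm, from 0 to 8.81, set as the call begins (left out, the last holds). The fingers move at their own pace and stop on an object; "grip_force" is the grip in N (left out, the last holds). Time passes only in rows, so rows that do not move let the fingers close. It gives the time, the measured TCP pose, the force and the opening at its end, in the units of the state.
- monitor.get_state(): the state, without advancing time (a new reading comes with each control period).
- snapshot(name): name is "side" or "top" or "wrist"; returns a dict with "frame" (384x512x3 uint8, red, green, blue), "range_z" (384x512 float32, m along the optical axis (not along the pixel's ray), 0 where there is no reading), "fx", "fy", "cx", "cy" (pixels), "rvec" (rotation vector, rad) and "tvec" (3), from world to camera coordinates, as OpenCV has them; the wrist camera has in their place "hand_eye" (4x4, takes a point from camera to tool coordinates, whose origin is the TCP and whose axes are the flange's). Camera axes: x right, y down, z forward; pixel columns grow to the right and rows downward; lengths in m; the calibration is good to about 2 mm. A picture is of the moment at which its call begins: read the wrist's pose just before it.
- workorder.finish_job(): hands the job in, once; it reports no verdict.
Trained networks look in a picture, given as the dict that the camera call returned (one of the last four; its "shot" number tells which), for a name from the list of things; names that differ only in an ending like _2 or _b are one class to them, and where a whole thing is asked for, a point or a joint stands for the part that bears it (a point fixed in the world has none). Each returns a list of dicts, best first, with "p" (0 to 1); they miss things now and then, are a little off and sometimes report something else, mostly with a low value. They report only what shows in the picture. A call takes as long as a camera call.
- finder.masks_of(picture, thing): "pixels" (384x512 bool, what is visible of it) and "extent" ([left, top, right, bottom] in pixels, round what is visible of it).
The state is a dict: "clock": time; "q": joint angles; "qd": joint speeds; "joint_torque": joint torques, N m; "tool_pos": TCP position; "eef_rot": TCP orientation; "contact_force": force on the tool from outside, world axes, zero at the start; "moment": the same for the moment, N m; "opening": opening from 0.0 (shut) to 1.0 (fully open).
Only numpy, scipy, OpenCV 4.12 (cv2) and the standard library are available. Lean on these libraries where they do the work, as an engineer would, in place of code of your own. Each camera call takes 0.05 s, during which the arm holds its last target. There are 200 camera calls.

## Working session

There is one attempt and no reset: what is moved stays moved. The work goes in short steps, Python scripts to look and compute and a tool call to move; the robot and the scene stay as the last step left them, time stands still between calls to the robot, and variables do not carry over. Pictures are saved under pics/ and viewed, about 12 in all and at most 16, crops included, and the job is handed in when it is done.

Besides the shell and the picture viewer there is one more tool, called after "Emit:" as name(argument=value, ...), one argument or row to a line, values as JSON. carry_out: Moves the arm, as the interface text tells. Its arguments: {"type":"object","properties":{"motion":{"type":"array"},"hand":{"type":"number"},"grip_force":{"type":"number"}},"required":["motion"]}

```bash
ls; mkdir -p pics
cat > h.py <<'E'
import numpy as np, cv2
from scipy.spatial.transform import Rotation as R
from plant import monitor, snapshot, workorder, finder
def snap(n):
    s=monitor.get_state(); p=snapshot(n)
    if 'rvec' in p:
        Rm=cv2.Rodrigues(np.array(p['rvec'],float))[0]; t=np.array(p['tvec'],float).ravel()
        T=np.eye(4); T[:3,:3]=Rm.T; T[:3,3]=-Rm.T@t
    else:
        W=np.eye(4); W[:3,:3]=R.from_quat(s['eef_rot']).as_matrix(); W[:3,3]=s['tool_pos']; T=W@np.array(p['hand_eye'])
    p['T']=T; return p
def cloud(p):
    z=p['range_z']; v,u=np.mgrid[:z.shape[0],:z.shape[1]]
    c=np.stack([(u-p['cx'])/p['fx']*z,(v-p['cy'])/p['fy']*z,z,np.ones_like(z)],-1)
    w=(c@p['T'].T)[...,:3]; w[z==0]=np.nan; return w
def proj(p,X):
    c=np.linalg.inv(p['T'])@np.append(X,1); return c[0]/c[2]*p['fx']+p['cx'],c[1]/c[2]*p['fy']+p['cy']
def save(p,n,box=None,scale=1):
    im=p['frame'][...,::-1]
    if box: im=im[box[1]:box[3],box[0]:box[2]]
    cv2.imwrite('pics/'+n+'.png',cv2.resize(im,None,fx=scale,fy=scale,interpolation=cv2.INTER_CUBIC))
E
python3 - <<'E'
from h import *
s=monitor.get_state(); print(s)
for n in ['top','side']:
    p=snap(n); save(p,n); W=cloud(p); print(n,p['T'].round(2).tolist())
    for th in ['warmer','roll_a_mid','heat_knob','vent_slide','cover_handle','cover','soy_bottle','chilli_jar']:
        for d in finder.masks_of(p,th)[:4]:
            m=d['pixels']; w=W[m]; w=w[~np.isnan(w[:,0])]
            print(n,th,round(d['p'],2),d['extent'],m.sum(),np.median(w,0).round(3) if len(w) else None, np.percentile(w,[5,95],axis=0).round(3).tolist() if len(w) else None)
E
cd pics; python3 -c "
import cv2,numpy as np
cv2.imwrite('both.png',np.vstack([cv2.imread('top.png'),cv2.imread('side.png')])[:, :])
im=cv2.imread('both.png');cv2.imwrite('both.png',cv2.resize(im,(400,600)))"
```

```text
pics
{'clock': 0.0, 'q': array([ 1.30478387,  0.68999837, -0.19452838,  1.56637628,  0.15732642,
        0.90252562, -0.21512831]), 'qd': array([-0.00127798, -0.00018721,  0.00056695, -0.00030849, -0.00074388,
        0.00045698, -0.00176964]), 'joint_torque': array([-5.18071029e-04, -5.27547598e+01, -1.26720853e+00, -1.53426522e+01,
       -5.26670669e-02,  6.60165548e-03,  2.13345465e-04]), 'tool_pos': array([ 0.1843892 , -0.59661727,  0.30189274]), 'eef_rot': array([ 9.88778095e-01,  1.49388636e-01, -2.18433742e-04, -9.30386150e-04]), 'contact_force': array([ 0.13882568,  0.65527593, -0.60011012]), 'moment': array([ 0.0581348 , -0.03785652, -0.02506733]), 'opening': 1.0009936583625425}
top [[0.01, -1.0, 0.05, 0.45], [-1.0, -0.01, 0.0, 0.27], [0.0, -0.05, -1.0, 1.38], [0.0, 0.0, 0.0, 1.0]]
top warmer 0.8 [280.6, 123.7, 407.3, 259.0] 13987 [0.523 0.024 0.041] [[0.347, -0.126, 0.033], [0.654, 0.175, 0.306]]
top heat_knob 0.56 [378.0, 219.4, 396.2, 237.0] 206 [ 0.407 -0.113  0.07 ] [[0.386, -0.133, 0.06], [0.426, -0.095, 0.1]]
top vent_slide 0.53 [385.6, 196.0, 393.7, 205.5] 37 [ 0.49
[... 1299 characters left out ...]
171.7, 312.9, 307.5] 3343 [ 0.628 -0.095  0.243] [[0.596, -0.1, 0.057], [0.66, 0.133, 0.306]]
side cover_handle 0.68 [257.1, 176.5, 274.1, 211.2] 470 [0.556 0.556 0.068] [[0.527, 0.545, 0.011], [0.586, 0.594, 0.113]]
side cover 0.59 [273.7, 175.6, 308.2, 306.1] 3361 [ 0.627 -0.095  0.241] [[0.596, -0.1, 0.055], [0.66, 0.144, 0.306]]
side soy_bottle 0.76 [234.2, 151.5, 249.5, 203.9] 488 [0.467 0.619 0.094] [[0.441, 0.608, 0.016], [0.489, 0.633, 0.191]]
side chilli_jar 0.98 [255.6, 174.4, 275.2, 208.8] 510 [0.557 0.556 0.064] [[0.527, 0.545, 0.003], [0.59, 0.6, 0.113]]
side chilli_jar 0.65 [174.2, 172.7, 311.3, 331.0] 10857 [ 0.518 -0.088  0.048] [[0.349, -0.158, 0.027], [0.649, 0.159, 0.304]]
```

View pics/top.png

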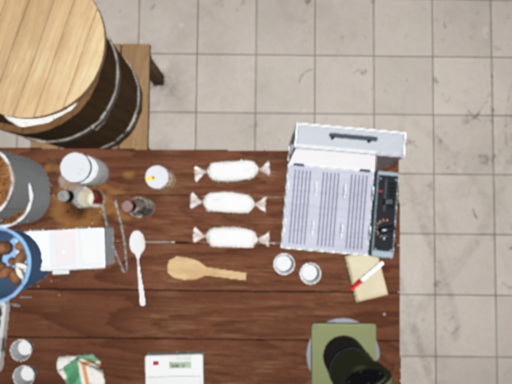

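View pics/side.png

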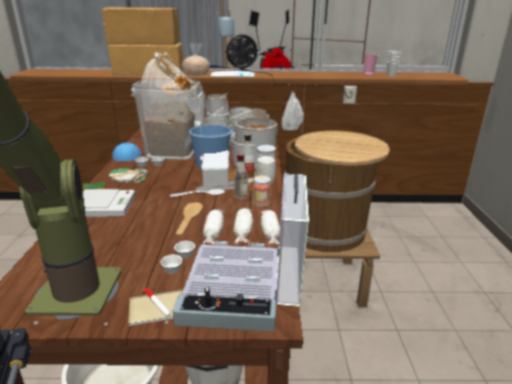

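Run:
```python
from h import *
p=snap('top'); W=cloud(p)
x,y,z=W[...,0],W[...,1],W[...,2]
m=(z>0.02)&(z<0.075)&(x>0.3)&(x<0.7)&(y>0.2)&(y<0.5)
n,l,st,c=cv2.connectedComponentsWithStats(m.astype(np.uint8))
for i in range(1,n):
    if st[i,4]>60:
        w=W[l==i]; print('roll',st[i],cv2.minAreaRect((w[:,:2]*1000).astype(np.float32)),np.percentile(w[:,2],[50,95]))
m=(z>0.025)&(z<0.06)&(x>0.3)&(x<0.63)&(y>-0.11)&(y<0.2)
w=W[m];print('plate',cv2.minAreaRect((w[:,:2]*1000).astype(np.float32)),np.median(w[:,2]))
m=(z>0.05)&(z<0.07)&(x>0.3)&(x<0.75)&(y>-0.2)&(y<-0.07)
w=W[m];print('console',cv2.minAreaRect((w[:,:2]*1000).astype(np.float32)),np.median(w[:,2]))
m=(z>0.09)&(z<0.105)&(x>0.36)&(x<0.45)&(y>-0.2)&(y<-0.07)
w=W[m];print('knobbar',m.sum(),cv2.minAreaRect((w[:,:2]*1000).astype(np.float32)),w.mean(0))
m=(z>0.29)&(x>0.5)&(x<0.7)&(y>-0.2)&(y<0.25)
w=W[m];print('covertop',cv2.minAreaRect((w[:,:2]*1000).astype(np.float32)))
m=m&(z>0.32); w=W[m];print('handle',len(w),w.mean(0) if len(w) else 0, cv2.minAreaRect((w[:,:2]*1000).astype(np.float32)) if len(w) else 0)
save(p,'kn',(270,110,420,260),4)
```

```text
roll [ 194  160   76   22 1023] ((582.526611328125, 362.2355041503906), (66.01197814941406, 240.51077270507812), 4.816014289855957) [0.04429134 0.05307885]
roll [ 190  192   75   22 1044] ((483.39434814453125, 375.6785888671875), (238.61953735351562, 66.5052261352539), 85.87337493896484) [0.04453025 0.05326006]
roll [ 193  227   77   21 1057] ((372.4520263671875, 361.2042236328125), (63.39246368408203, 242.73008728027344), 0.7570292353630066) [0.04422141 0.05332636]
plate ((466.5196533203125, 45.04447937011719), (326.8521728515625, 309.0899353027344), 0.2370707392692566) 0.037573133089713995
console ((473.1287841796875, -117.37480163574219), (80.66178131103516, 314.6222839355469), 85.65209197998047) 0.059097499766770034
knobbar 69 ((405.1358642578125, -115.99275207519531), (13.824051856994629, 43.61783218383789), 12.411978721618652) [ 0.40484145 -0.11442406  0.09575111]
covertop ((637.11669921875, 41.17509460449219), (282.2861328125, 67.43596649169922), 85.55738830566406)
handle 221 [0.63856797 0.04258791 0.34240219] ((639.0410766601562, 41.94640350341797), (118.24137878417969, 11.13211727142334), 85.50470733642578)
```

View pics/kn.png

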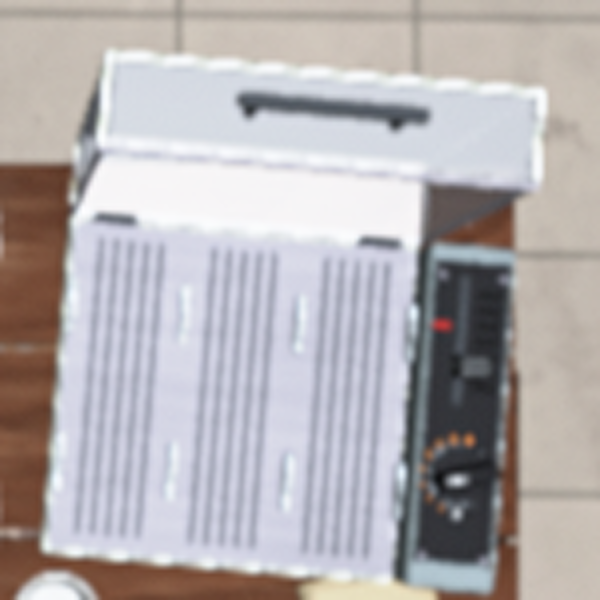

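```bash
cat >> h.py <<'E'
def plan(pos,ang,n,wp=None):
    """rows from the measured pose to TCP pos, tool down, tool x at world angle ang (deg)"""
    s=monitor.get_state(); M=R.from_quat(s['eef_rot']); p=np.array(s['tool_pos'])
    a=np.radians(ang); T=R.from_matrix(np.array([[np.cos(a),np.sin(a),0],[np.sin(a),-np.cos(a),0],[0,0,-1]]).T.reshape(3,3).T)
    rv=(M.inv()*T).as_rotvec(); print('turn deg',np.degrees(np.linalg.norm(rv)).round(1),'dist',np.linalg.norm(pos-p).round(3))
    out=[]; 
    for i in range(n):
        Mi=M*R.from_rotvec(rv*i/n); d=Mi.inv().apply(np.array(pos)-p)/n*100
        out+=[*d.round(2),*(rv/n).round(3)]
        if i%8==7 or i==n-1: print([float(v) for v in out]); out=[]
def ray(p,u,v,z):
    d=p['T'][:3,:3]@np.array([(u-p['cx'])/p['fx'],(v-p['cy'])/p['fy'],1]); o=p['T'][:3,3]; return o+d*(z-o[2])/d[2]
E
python3 - <<'E'
from h import *
p=snap('top')
for n,u,v,z in [('BL',45,550,.034),('BR',392,580,.034),('TL',78,222,.034),('TR',415,245,.034),('cBL',407,585,.058),('cBR',493,592,.058),('cTL',438,245,.058),('cTR',515,250,.058),('mark',443,325,.058),('vent',477,367,.089),('knob',457,480,.096),('f1',187,310,.052),('f2',300,322,.052),('f3',172,470,.052),('f4',287,480,.052)]:
    print(n,ray(p,270+u/4,110+v/4,z).round(4))
print(monitor.get_state()['clock'])
plan([0.42,-0.115,0.30],103.5,10)
E
```

```text
BL [0.3414 0.2011 0.034 ]
BR [ 0.3209 -0.0729  0.034 ]
TL [0.6019 0.177  0.034 ]
TR [ 0.5865 -0.0916  0.034 ]
cBL [ 0.3194 -0.0784  0.058 ]
cBR [ 0.3148 -0.145   0.058 ]
cTL [ 0.5841 -0.1032  0.058 ]
cTR [ 0.5809 -0.1634  0.058 ]
mark [ 0.5215 -0.1069  0.058 ]
vent [ 0.4879 -0.1238  0.089 ]
knob [ 0.4022 -0.1063  0.096 ]
f1 [0.5314 0.0922 0.052 ]
f2 [0.5229 0.0036 0.052 ]
f3 [0.4061 0.1034 0.052 ]
f4 [0.3993 0.0136 0.052 ]
1.0
turn deg 86.3 dist 0.537
[3.67, -3.91, 0.03, 0.0, 0.0, -0.151, 4.22, -3.32, 0.03, 0.0, 0.0, -0.151, 4.67, -2.64, 0.03, 0.0, 0.0, -0.151, 5.01, -1.91, 0.03, 0.0, 0.0, -0.151, 5.24, -1.14, 0.03, 0.0, 0.0, -0.151, 5.35, -0.34, 0.03, 0.0, 0.0, -0.151, 5.34, 0.47, 0.03, 0.0, 0.0, -0.151, 5.21, 1.26, 0.03, 0.0, 0.0, -0.151]
[4.97, 2.03, 0.03, 0.0, 0.0, -0.151, 4.6, 2.75, 0.03, 0.0, 0.0, -0.151]
```

Emit:
carry_out(
  motion=[3.67, -3.91, 0, 0, 0, -0.151, 4.22, -3.32, 0, 0, 0, -0.151, 4.67, -2.64, 0, 0, 0, -0.151, 5.01, -1.91, 0, 0, 0, -0.151, 5.24, -1.14, 0, 0, 0, -0.151],
  hand=3,
)

```text
clock: 1.62
tool_pos: [0.3029, -0.3547, 0.303]
eef_rot: [0.863, 0.505, 0.0, 0.001]
contact_force: [1.0, -0.8, -0.5]
opening: 0.454
```

Emit:
carry_out(
  motion=[5.35, -0.34, 0, 0, 0, -0.151, 5.34, 0.47, 0, 0, 0, -0.151, 5.21, 1.26, 0, 0, 0, -0.151, 4.97, 2.03, 0, 0, 0, -0.151, 4.6, 2.75, 0, 0, 0, -0.151, 0, 0, 0, 0, 0, 0],
)

```text
clock: 2.38
tool_pos: [0.4214, -0.1108, 0.3034]
eef_rot: [0.614, 0.789, 0.002, 0.001]
contact_force: [-0.1, -1.0, -0.2]
opening: 0.339
```

Run:
```python
from h import *
s=monitor.get_state(); print(s['clock'],s['tool_pos'],s['q'].round(2),s['opening'])
p=snap('wrist'); W=cloud(p); save(p,'w1')
x,y,z=W[...,0],W[...,1],W[...,2]
for n,m in [('knob',(z>0.088)&(z<0.105)&(abs(x-.405)<.05)&(abs(y+.115)<.045)),('vent',(z>0.075)&(z<0.1)&(abs(x-.488)<.04)&(abs(y+.12)<.03)),]:
    w=W[m]; print(n,m.sum(),w.mean(0) if len(w) else 0,cv2.minAreaRect((w[:,:2]*1000).astype(np.float32)) if len(w) else 0)
f=p['frame'].astype(int); m=(f[...,0]>150)&(f[...,1]<70)&(f[...,2]<80); print('red',m.sum(),np.nanmedian(W[m],0))
plan([0.405,-0.115,0.135],103.5,8)
```

```text
2.375 [ 0.42140569 -0.11078152  0.30336187] [ 0.56  0.5  -0.61  2.1   0.45  0.67 -0.1 ] 0.3389627897137919
knob 528 [ 0.40630394 -0.11387091  0.09529114] ((406.50201416015625, -115.78527069091797), (14.012685775756836, 44.66166687011719), 13.542984008789062)
vent 349 [ 0.48854054 -0.11873782  0.0857061 ] ((489.80731201171875, -120.01416015625), (22.99932289123535, 18.17812728881836), 86.6943588256836)
red 456 [ 0.23004268 -0.03536903  0.02812188]
turn deg 0.4 dist 0.169
[0.02, -0.19, 2.1, 0.0, -0.0, 0.001, 0.02, -0.19, 2.1, 0.0, -0.0, 0.001, 0.02, -0.19, 2.1, 0.0, -0.0, 0.001, 0.02, -0.19, 2.1, 0.0, -0.0, 0.001, 0.02, -0.19, 2.1, 0.0, -0.0, 0.001, 0.02, -0.19, 2.1, 0.0, -0.0, 0.001, 0.02, -0.19, 2.1, 0.0, -0.0, 0.001, 0.02, -0.19, 2.1, 0.0, -0.0, 0.001]
```

View pics/w1.png

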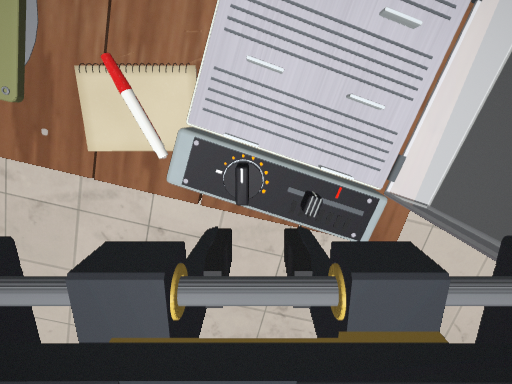

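Emit:
carry_out(
  motion=[0, -0.8, 3, 0, 0, 0, 0, -0.76, 3, 0, 0, 0, 0, 0, 3, 0, 0, 0, 0, 0, 3, 0, 0, 0, 0, 0, 2.5, 0, 0, 0, 0, 0, 2.2, 0, 0, 0, 0, 0, 0, 0, 0, 0],
)

```text
clock: 3.3
tool_pos: [0.4031, -0.1198, 0.1349]
eef_rot: [0.618, 0.786, -0.002, -0.001]
contact_force: [0.3, -0.0, 0.1]
opening: 0.337
```

Emit:
carry_out(
  motion=[0, 0, 0, 0, 0, 0, 0, 0, 0, 0, 0, 0, 0, 0, 0, 0, 0, 0, 0, 0, 0, 0, 0, 0, 0, 0, 0, 0, 0, 0],
  hand=0,
  grip_force=15,
)

```text
clock: 3.92
tool_pos: [0.4059, -0.1187, 0.1365]
eef_rot: [0.618, 0.786, 0.001, 0.002]
contact_force: [4.6, -0.7, 6.1]
opening: 0.155
```

Emit:
carry_out(
  motion=[0.2, 0, 0, 0, 0, -0.13, 0, 0, 0, 0, 0, -0.13, 0, 0, 0, 0, 0, -0.13, 0, 0, 0, 0, 0, -0.13, 0, 0, 0, 0, 0, -0.13, 0, 0, 0, 0, 0, -0.13, 0, 0, 0, 0, 0, -0.13],
)

```text
clock: 4.8
tool_pos: [0.4067, -0.1177, 0.1365]
eef_rot: [0.208, 0.978, -0.0, 0.003]
contact_force: [8.1, -2.3, 2.7]
opening: 0.161
```

Emit:
carry_out(
  motion=[0, 0, 0, 0, 0, -0.13, 0, 0, 0, 0, 0, -0.13, 0, 0, 0, 0, 0, -0.1, 0, 0, 0, 0, 0, 0, 0, 0, 0, 0, 0, 0],
)

```text
clock: 5.42
tool_pos: [0.4068, -0.1173, 0.1365]
eef_rot: [0.031, 1.0, -0.001, 0.003]
contact_force: [9.2, -2.8, 3.2]
opening: 0.157
```

Run:
```python
from h import *
s=monitor.get_state(); print(s['clock'],s['tool_pos'],s['q'].round(2),s['opening'],s['contact_force'],s['moment'])
M=R.from_quat(s['eef_rot']).as_matrix(); print(np.degrees(np.arctan2(M[1,0],M[0,0])))
```

```text
5.425 [ 0.40677889 -0.11731704  0.13653482] [ 0.39  0.8  -0.36  2.29  1.28  0.27  0.38] 0.15719033783406713 [ 9.17869885 -2.81627669  3.15801027] [-0.3551848  -1.78760631 -0.08611253]
176.44620139981618
```

Emit:
carry_out(
  motion=[0, 0, 0, 0, 0, 0, 0, 0, 0, 0, 0, 0, 0, 0, -4, 0, 0, 0, -2, 0, -5, 0, 0, 0, -4, 0, -5, 0, 0, 0, 0, 0, 0, 0, 0, 0],
  hand=3.2,
)

```text
clock: 6.18
tool_pos: [0.4658, -0.1202, 0.2768]
eef_rot: [0.032, 0.999, 0.0, 0.004]
contact_force: [-0.8, 0.3, -0.3]
opening: 0.367
```

Run:
```python
from h import *
s=monitor.get_state(); print(s['clock'],s['tool_pos'],s['q'].round(2),s['opening'])
p=snap('wrist'); W=cloud(p); save(p,'w2')
x,y,z=W[...,0],W[...,1],W[...,2]
for n,m in [('knob',(z>0.088)&(z<0.105)&(abs(x-.405)<.05)&(abs(y+.115)<.045)),('vent',(z>0.078)&(z<0.1)&(abs(x-.488)<.04)&(abs(y+.12)<.03)),]:
    w=W[m]; print(n,m.sum(),w.mean(0) if len(w) else 0,cv2.minAreaRect((w[:,:2]*1000).astype(np.float32)) if len(w) else 0)
f=p['frame'].astype(int); m=(f[...,0]>130)&(f[...,1]<80)&(f[...,2]<80)&(abs(x-.52)<.05)&(abs(y+.11)<.04); print('red',m.sum(),np.nanmedian(W[m],0),np.nanmin(W[m],0),np.nanmax(W[m],0))
```

```text
6.175 [ 0.46581791 -0.12016752  0.27680671] [ 0.63  0.63 -0.75  2.01  0.64  0.74  0.99] 0.3667173187713828
knob 736 [ 0.40569306 -0.11581873  0.09570269] ((406.51995849609375, -115.6681900024414), (13.849898338317871, 43.27227020263672), 86.00714874267578)
vent 372 [ 0.48810558 -0.12013756  0.08633545] ((489.914306640625, -119.8927993774414), (22.191553115844727, 18.53784942626953), 85.48436737060547)
red 38 [ 0.52298984 -0.10280521  0.05916638] [ 0.52120478 -0.10981948  0.05729201] [ 0.52542289 -0.09575421  0.06145981]
```

View pics/w2.png

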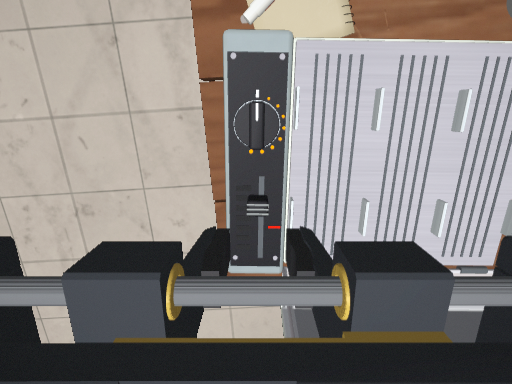

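Emit:
carry_out(
  motion=[-1.2, 0.08, 3, 0, 0, 0, -1.2, 0.07, 3, 0, 0, 0, 0, 0, 3, 0, 0, 0, 0, 0, 3, 0, 0, 0, 0, 0, 2.5, 0, 0, 0, 0, 0, 0, 0, 0, 0],
)

```text
clock: 6.98
tool_pos: [0.4829, -0.12, 0.1265]
eef_rot: [0.03, 1.0, -0.0, -0.004]
contact_force: [-0.2, -0.8, 0.4]
opening: 0.364
```

Emit:
carry_out(
  motion=[0, 0, 0, 0, 0, 0, 0, 0, 0, 0, 0, 0, 0, 0, 0, 0, 0, 0, 0, 0, 0, 0, 0, 0],
  hand=0,
  grip_force=12,
)

```text
clock: 7.48
tool_pos: [0.4858, -0.1214, 0.129]
eef_rot: [0.032, 1.0, -0.001, -0.001]
contact_force: [-1.1, -4.4, -5.9]
opening: 0.248
```

Emit:
carry_out(
  motion=[-0.8, 0, 0, 0, 0, 0, -0.8, 0, 0, 0, 0, 0, -0.8, 0, 0, 0, 0, 0, -0.8, 0, 0, 0, 0, 0, 0, 0, 0, 0, 0, 0, 0, 0, 0, 0, 0, 0],
)

```text
clock: 8.22
tool_pos: [0.5196, -0.1241, 0.129]
eef_rot: [0.032, 0.999, -0.001, 0.001]
contact_force: [1.3, -5.7, -7.6]
opening: 0.248
```

Emit:
carry_out(
  motion=[0, 0, 0, 0, 0, 0, 0, 0, 0, 0, 0, 0, 0, 0, -4, 0, 0, 0, 0, 0, -5, 0, 0, 0, 3, 0, -5, 0, 0, 0, 5, 0, -3, 0, 0, 0, 0, 0, 0, 0, 0, 0],
  hand=3.4,
)

```text
clock: 9.1
tool_pos: [0.4366, -0.1166, 0.3011]
eef_rot: [0.03, 1.0, -0.001, 0.001]
contact_force: [0.8, -0.7, -0.5]
opening: 0.385
```

Run:
```python
from h import *
s=monitor.get_state(); print(s['clock'],s['tool_pos'],s['q'].round(2),s['opening'])
p=snap('wrist'); W=cloud(p); save(p,'w3')
x,y,z=W[...,0],W[...,1],W[...,2]
for n,m in [('knob',(z>0.088)&(z<0.105)&(abs(x-.405)<.05)&(abs(y+.115)<.045)),('vent',(z>0.078)&(z<0.1)&(abs(x-.52)<.04)&(abs(y+.12)<.03)),]:
    w=W[m]; print(n,m.sum(),w.mean(0) if len(w) else 0,cv2.minAreaRect((w[:,:2]*1000).astype(np.float32)) if len(w) else 0)
f=p['frame'].astype(int); m=(f[...,0]>130)&(f[...,1]<80)&(f[...,2]<80)&(abs(x-.52)<.05)&(abs(y+.11)<.04); print('red',m.sum(),np.nanmedian(W[m],0))
p=snap('top'); W=cloud(p); x,y,z=W[...,0],W[...,1],W[...,2]
m=(z>0.02)&(z<0.075)&(x>0.3)&(x<0.7)&(y>0.2)&(y<0.5)
n,l,st,c=cv2.connectedComponentsWithStats(m.astype(np.uint8))
for i in range(1,n):
    if st[i,4]>60: w=W[l==i]; print('roll',st[i],cv2.minAreaRect((w[:,:2]*1000).astype(np.float32)))
plan([0.372,0.361,0.30],180+90.8,20)
plan([0.372,0.361,0.30],90.8,20)
```

```text
9.1 [ 0.43659484 -0.11662296  0.30110259] [ 0.67  0.57 -0.8   2.05  0.59  0.76  1.02] 0.3852951488835373
knob 577 [ 0.4052999  -0.11575716  0.09556727] ((405.999267578125, -115.68580627441406), (13.72346305847168, 43.624839782714844), 86.10337829589844)
vent 291 [ 0.52237125 -0.12261703  0.0860661 ] ((523.9597778320312, -122.53932189941406), (21.689300537109375, 17.725664138793945), 88.03719329833984)
red 34 [ 0.52299392 -0.10341054  0.05908387]
roll [ 195  160   75   23 1019] ((582.552001953125, 361.2254943847656), (65.75472259521484, 237.90982055664062), 5.152968406677246)
roll [ 190  192   77   22 1057] ((483.090576171875, 372.45318603515625), (243.37130737304688, 66.4828872680664), 86.07635498046875)
roll [ 194  227   76   21 1054] ((372.3923034667969, 359.502685546875), (63.633304595947266, 239.30801391601562), 0.5255191922187805)
turn deg 94.3 dist 0.483
[0.48, 2.36, -0.0, -0.0, 0.0, -0.082, 0.29, 2.4, -0.0, -0.0, 0.0, -0.082, 0.09, 2.41, -0.0, -0.0, 0.0, -0.082, -0.11, 2.41, -0.0, -0.0, 0.0, -0.082, -0.31, 2.39, -0.0, -0.0, 0.0, -0.082, -0.5, 2.36, -0.0, -0.0, 0.0, -0.082, -0.
[... 550 characters left out ...]
3
[0.48, 2.36, -0.0, 0.0, 0.0, 0.075, 0.66, 2.32, -0.0, 0.0, 0.0, 0.075, 0.83, 2.27, -0.0, 0.0, 0.0, 0.075, 1.0, 2.2, -0.0, 0.0, 0.0, 0.075, 1.16, 2.12, -0.0, 0.0, 0.0, 0.075, 1.31, 2.03, -0.0, 0.0, 0.0, 0.075, 1.46, 1.92, -0.0, 0.0, 0.0, 0.075, 1.6, 1.81, -0.0, 0.0, 0.0, 0.075]
[1.73, 1.68, -0.0, 0.0, 0.0, 0.075, 1.85, 1.55, -0.0, 0.0, 0.0, 0.075, 1.96, 1.41, -0.0, 0.0, 0.0, 0.075, 2.06, 1.26, -0.0, 0.0, 0.0, 0.075, 2.15, 1.1, -0.0, 0.0, 0.0, 0.075, 2.23, 0.93, -0.0, 0.0, 0.0, 0.075, 2.29, 0.77, -0.0, 0.0, 0.0, 0.075, 2.34, 0.59, -0.0, 0.0, 0.0, 0.075]
[2.38, 0.42, -0.0, 0.0, 0.0, 0.075, 2.4, 0.24, -0.0, 0.0, 0.0, 0.075, 2.41, 0.06, -0.0, 0.0, 0.0, 0.075, 2.41, -0.12, -0.0, 0.0, 0.0, 0.075]
```

Run:
```python
from h import *
plan([0.372,0.361,0.25],270.8,14)
```

```text
turn deg 94.3 dist 0.485
[0.69, 3.38, 0.35, -0.0, 0.0, -0.118, 0.29, 3.44, 0.35, -0.0, 0.0, -0.118, -0.12, 3.45, 0.35, -0.0, 0.0, -0.118, -0.52, 3.41, 0.35, -0.0, 0.0, -0.118, -0.92, 3.32, 0.35, -0.0, 0.0, -0.118, -1.3, 3.19, 0.35, -0.0, 0.0, -0.118, -1.67, 3.02, 0.35, -0.0, 0.0, -0.118, -2.01, 2.8, 0.35, -0.0, 0.0, -0.118]
[-2.32, 2.55, 0.36, -0.0, 0.0, -0.118, -2.61, 2.26, 0.36, -0.0, 0.0, -0.118, -2.85, 1.94, 0.36, -0.0, 0.0, -0.118, -3.06, 1.59, 0.36, -0.0, 0.0, -0.118, -3.23, 1.22, 0.35, -0.0, 0.0, -0.118, -3.35, 0.83, 0.35, -0.0, 0.0, -0.118]
```

Emit:
carry_out(
  motion=[0.69, 3.38, 0.35, 0, 0, -0.118, 0.29, 3.44, 0.35, 0, 0, -0.118, -0.12, 3.45, 0.35, 0, 0, -0.118, -0.52, 3.41, 0.35, 0, 0, -0.118, -0.92, 3.32, 0.35, 0, 0, -0.118, -1.3, 3.19, 0.35, 0, 0, -0.118, -1.67, 3.02, 0.35, 0, 0, -0.118, -2.01, 2.8, 0.35, 0, 0, -0.118],
  hand=8.6,
)

```text
clock: 10.2
tool_pos: [0.4006, 0.1583, 0.27]
eef_rot: [-0.429, 0.903, 0.001, 0.0]
contact_force: [-0.3, -0.2, 0.7]
opening: 0.977
```

Emit:
carry_out(
  motion=[-2.32, 2.55, 0.35, 0, 0, -0.118, -2.61, 2.26, 0.35, 0, 0, -0.118, -2.85, 1.94, 0.35, 0, 0, -0.118, -3.06, 1.59, 0.35, 0, 0, -0.118, -3.23, 1.22, 0.35, 0, 0, -0.118, -3.35, 0.83, 0.35, 0, 0, -0.118, 0, 0, 0, 0, 0, 0, 0, 0, 0, 0, 0, 0],
)

```text
clock: 11.2
tool_pos: [0.3704, 0.3606, 0.2489]
eef_rot: [0.714, -0.701, 0.0, 0.001]
contact_force: [-0.6, -0.7, 0.8]
opening: 0.975
```

```bash
cat >> h.py <<'E'
def rolls(cam,zlo=0.02,zhi=0.075,xr=(0.3,0.7),yr=(0.2,0.55)):
    p=snap(cam); W=cloud(p); x,y,z=W[...,0],W[...,1],W[...,2]; f=p['frame'].astype(int)
    m=(z>zlo)&(z<zhi)&(x>xr[0])&(x<xr[1])&(y>yr[0])&(y<yr[1])&(f.min(-1)>90)
    n,l,st,c=cv2.connectedComponentsWithStats(cv2.erode(m.astype(np.uint8),np.ones((2,2))))
    for i in range(1,n):
        if st[i,4]>60:
            w=W[l==i]; (a,b),(c1,c2),t=cv2.minAreaRect((w[:,:2]*1000).astype(np.float32))
            t=t if c1>c2 else t+90
            k=w[(w[:,2]>np.percentile(w[:,2],97)-0.012)][:,:2]; r2=cv2.minAreaRect((k*1000).astype(np.float32))
            print(cam,'roll ctr %.0f %.0f size %.0f %.0f ang %.1f top %.3f'%(a,b,max(c1,c2),min(c1,c2),t,np.percentile(w[:,2],97)),'body',np.round(r2[0]),np.round(r2[1]),st[i,:4])
    return p
E
python3 - <<'E'
from h import *
s=monitor.get_state(); print(s['clock'],s['tool_pos'],s['q'].round(2),s['opening'])
save(rolls('wrist'),'w4')
E
```

```text
11.2 [0.37039085 0.36063234 0.2488628 ] [-0.26  0.84 -1.07  1.92  0.91  0.97  1.38] 0.9750230712579604
wrist roll ctr 371 203 size 59 4 ang 179.5 top 0.030 body [371. 203.] [ 4. 59.] [230  17  62   8]
wrist roll ctr 313 214 size 34 6 ang 130.8 top 0.035 body [313. 214.] [ 6. 34.] [311  17  23  30]
wrist roll ctr 582 343 size 190 63 ang 93.3 top 0.051 body [582. 359.] [ 53. 146.] [ 22  68  83 173]
wrist roll ctr 374 365 size 239 66 ang 89.0 top 0.051 body [373. 362.] [147.  54.] [226  69  61 206]
wrist roll ctr 480 348 size 172 63 ang 85.9 top 0.051 body [483. 366.] [133.  55.] [127  85  61 158]
```

View pics/w4.png

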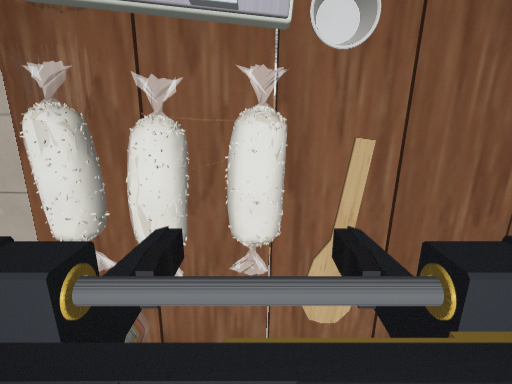

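Emit:
carry_out(
  motion=[-0.1, -0.25, 3, 0, 0, 0, 0, 0, 3.5, 0, 0, 0, 0, 0, 3.5, 0, 0, 0, 0, 0, 3, 0, 0, 0, 0, 0, 2.6, 0, 0, 0, 0, 0, 1.8, 0, 0, 0, 0, 0, 0, 0, 0, 0],
)

```text
clock: 12.12
tool_pos: [0.3731, 0.3602, 0.0748]
eef_rot: [0.713, -0.701, 0.001, 0.001]
contact_force: [0.9, 0.5, 0.2]
opening: 0.973
```

Emit:
carry_out(
  motion=[0, 0, 0, 0, 0, 0, 0, 0, 0, 0, 0, 0, 0, 0, 0, 0, 0, 0, 0, 0, 0, 0, 0, 0],
  hand=0,
  grip_force=20,
)

```text
clock: 12.62
tool_pos: [0.3731, 0.362, 0.0765]
eef_rot: [0.714, -0.7, 0.0, -0.001]
contact_force: [0.8, -1.3, 6.2]
opening: 0.713
```

Emit:
carry_out(
  motion=[0, 0, -2, 0, 0, 0, 0, 0, -4, 0, 0, 0, 0, 0, -4, 0, 0, 0, 0, 0, -4, 0, 0, 0, 0, 0, -3, 0, 0, 0, 0, 0, 0, 0, 0, 0],
)

```text
clock: 13.38
tool_pos: [0.3731, 0.3624, 0.2472]
eef_rot: [0.714, -0.7, 0.0, -0.002]
contact_force: [-0.3, -0.4, -2.5]
opening: 0.713
```

Run:
```python
from h import *
s=monitor.get_state(); print(s['clock'],s['tool_pos'],s['q'].round(2),s['opening'],s['contact_force'])
a=np.radians(-4.3); o=np.array([.464,.055]); 
for k in (1,0,-1): print(k, o+k*.093*np.array([-np.sin(a),np.cos(a)]))
b=o-.094*np.array([-np.sin(a),np.cos(a)])
plan([*b,0.24],175.7,16)
```

```text
13.375 [0.37309532 0.36242544 0.24721455] [-0.27  0.84 -1.05  1.92  0.91  0.96  1.39] 0.7130407130349046 [-0.2849758  -0.38169523 -2.46839049]
1 [0.47097302 0.14773822]
0 [0.464 0.055]
-1 [ 0.45702698 -0.03773822]
turn deg 95.4 dist 0.41
[2.52, -0.48, 0.04, -0.0, 0.0, 0.104, 2.45, -0.73, 0.04, -0.0, 0.0, 0.104, 2.36, -0.99, 0.04, -0.0, 0.0, 0.104, 2.25, -1.23, 0.04, -0.0, 0.0, 0.104, 2.11, -1.45, 0.04, -0.0, 0.0, 0.104, 1.95, -1.66, 0.04, -0.0, 0.0, 0.104, 1.76, -1.86, 0.04, -0.0, 0.0, 0.104, 1.56, -2.03, 0.04, -0.0, 0.0, 0.104]
[1.34, -2.18, 0.04, -0.0, 0.0, 0.104, 1.11, -2.31, 0.04, -0.0, 0.0, 0.104, 0.86, -2.41, 0.05, -0.0, 0.0, 0.104, 0.61, -2.49, 0.05, -0.0, 0.0, 0.104, 0.35, -2.54, 0.05, -0.0, 0.0, 0.104, 0.08, -2.56, 0.05, -0.0, 0.0, 0.104, -0.19, -2.55, 0.05, -0.0, 0.0, 0.104, -0.45, -2.52, 0.05, -0.0, 0.0, 0.104]
```

Emit:
carry_out(
  motion=[2.52, -0.48, 0, 0, 0, 0.104, 2.45, -0.73, 0, 0, 0, 0.104, 2.36, -0.99, 0, 0, 0, 0.104, 2.25, -1.23, 0, 0, 0, 0.104, 2.11, -1.45, 0, 0, 0, 0.104, 1.95, -1.66, 0, 0, 0, 0.104, 1.76, -1.86, 0, 0, 0, 0.104, 1.56, -2.03, 0, 0, 0, 0.104],
  grip_force=28,
)

```text
clock: 14.38
tool_pos: [0.4143, 0.1596, 0.2444]
eef_rot: [-0.368, 0.93, -0.0, -0.001]
contact_force: [-0.3, 0.9, -3.1]
opening: 0.71
```

Emit:
carry_out(
  motion=[1.34, -2.18, 0, 0, 0, 0.104, 1.11, -2.31, 0, 0, 0, 0.104, 0.86, -2.41, 0, 0, 0, 0.104, 0.61, -2.49, 0, 0, 0, 0.104, 0.35, -2.54, 0, 0, 0, 0.104, 0.08, -2.56, 0, 0, 0, 0.104, -0.19, -2.55, 0, 0, 0, 0.104, -0.45, -2.52, 0, 0, 0, 0.104],
)

```text
clock: 15.38
tool_pos: [0.456, -0.0404, 0.2444]
eef_rot: [0.039, 0.999, -0.0, -0.001]
contact_force: [0.5, -1.1, -2.3]
opening: 0.706
```

Run:
```python
from h import *
s=monitor.get_state(); print(s['clock'],s['tool_pos'],s['q'].round(2),s['opening'],s['contact_force'])
p=snap('wrist'); save(p,'w5'); W=cloud(p); x,y,z=W[...,0],W[...,1],W[...,2]
m=(z>.03)&(z<.06)&(x>.3)&(x<.62)&(y>-.085)&(y<.2); w=W[m]; print(cv2.minAreaRect((w[:,:2]*1000).astype(np.float32)))
plan([.457,-.0387,0.24],175.7,3)
rolls('top',0.12,0.30,(.3,.6),(-.15,.1)); rolls('top')
```

```text
15.375 [ 0.45601803 -0.04044905  0.24441394] [ 0.42  0.65 -0.69  2.1   0.7   0.64  0.74] 0.7062115781716288 [ 0.50385212 -1.13987672 -2.32282797]
((463.13714599609375, 65.28337860107422), (310.3484191894531, 289.6419677734375), 4.317000865936279)
turn deg 0.7 dist 0.007
[-0.01, 0.2, 0.14, -0.002, -0.001, -0.003, -0.01, 0.19, 0.14, -0.002, -0.001, -0.003, -0.01, 0.19, 0.14, -0.002, -0.001, -0.003]
top roll ctr 502 -41 size 156 63 ang 154.2 top 0.287 body [456. -10.] [29. 58.] [357 170  29  48]
top roll ctr 384 -34 size 99 63 ang 0.6 top 0.260 body [432. -17.] [ 7. 31.] [358 220  24  36]
top roll ctr 580 366 size 190 61 ang 91.9 top 0.054 body [583. 360.] [ 54. 139.] [201 162  60  20]
top roll ctr 481 363 size 205 62 ang 86.6 top 0.054 body [483. 373.] [140.  56.] [199 193  65  21]
```

View pics/w5.png

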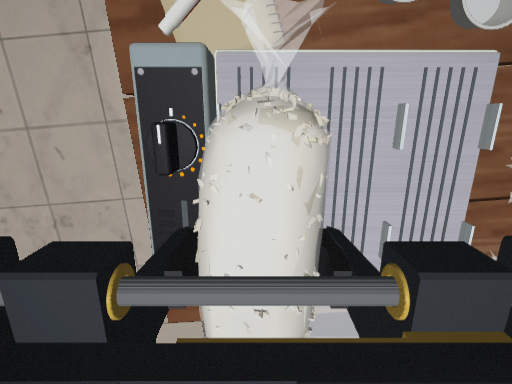

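Run:
```python
from h import *
p=snap('wrist')
for n,u,v,z in [('cornerL',216,52,.036),('cornerR',497,52,.036),('fin near mid-left top',403,104,.052),('fin bot',402,148,.052),('finR top',495,104,.052),('finRb',488,149,.052),('kn',171,112,.058)]: print(n,ray(p,u,v,z).round(4))
```

```text
cornerL [ 0.3248 -0.0689  0.036 ]
cornerR [0.345  0.1974 0.036 ]
fin near mid-left top [0.3857 0.1035 0.052 ]
fin bot [0.4271 0.1052 0.052 ]
finR top [0.3923 0.1898 0.052 ]
finRb [0.4344 0.1894 0.052 ]
kn [ 0.3766 -0.1138  0.058 ]
```

Emit:
carry_out(
  motion=[-0.2, 0.33, 2, 0, 0, 0, 0, 0, 3, 0, 0, 0, 0, 0, 3, 0, 0, 0, 0, 0, 2, 0, 0, 0, 0, 0, 1.5, 0, 0, 0, 0, 0, 0.8, 0, 0, 0, 0, 0, 0.5, 0, 0, 0, 0, 0, 0, 0, 0, 0],
)

```text
clock: 16.58
tool_pos: [0.4592, -0.0358, 0.1179]
eef_rot: [0.037, 0.999, -0.0, 0.0]
contact_force: [-0.3, -0.6, -2.5]
opening: 0.71
```

Emit:
carry_out(
  motion=[0, 0, 0.3, 0, 0, 0, 0, 0, 0.2, 0, 0, 0, 0, 0, 0, 0, 0, 0],
)

```text
clock: 16.95
tool_pos: [0.4592, -0.0362, 0.1129]
eef_rot: [0.037, 0.999, -0.0, 0.0]
contact_force: [0.0, 0.4, -3.2]
opening: 0.707
```

Emit:
carry_out(
  motion=[0, 0, 0, 0, 0, 0, 0, 0, 0, 0, 0, 0, 0, 0, 0, 0, 0, 0],
  hand=7.3,
)

```text
clock: 17.32
tool_pos: [0.4594, -0.0358, 0.1131]
eef_rot: [0.037, 0.999, 0.0, 0.0]
contact_force: [-0.3, 0.5, 2.4]
opening: 0.831
```

Emit:
carry_out(
  motion=[0, 0, -2, 0, 0, 0, 0, 0, -3, 0, 0, 0, 0, 0, -4, 0, 0, 0, 0, 0, -5, 0, 0, 0, 0, 0, -2, 0, 0, 0, 0, 0, 0, 0, 0, 0],
)

```text
clock: 18.08
tool_pos: [0.4596, -0.0364, 0.2741]
eef_rot: [0.037, 0.999, -0.0, 0.002]
contact_force: [0.2, 0.2, 0.3]
opening: 0.83
```

```bash
cat >> h.py <<'E'
def inw(a,b,o=(.465,.0545),yaw=-4.3):
    t=np.radians(yaw); d=np.array([a,b])-o; return np.array([d[0]*np.cos(t)+d[1]*np.sin(t),-d[0]*np.sin(t)+d[1]*np.cos(t)]).round(4)
E
python3 - <<'E'
from h import *
s=monitor.get_state(); print(s['clock'],s['tool_pos'],s['q'].round(2),s['opening'],s['contact_force'])
rolls('wrist',0.056,0.11,(.3,.63),(-.088,.2)); 
plan([.483,.369,0.25],266.2,16)
E
```

```text
18.075 [ 0.45963684 -0.03637707  0.27405072] [ 0.45  0.61 -0.74  2.06  0.64  0.71  0.79] 0.8303297394905541 [0.24483828 0.17025065 0.33857627]
wrist roll ctr 341 -81 size 39 10 ang 2.5 top 0.059 body [341. -81.] [39. 10.] [194  46  13  43]
wrist roll ctr 459 -34 size 238 65 ang 173.9 top 0.087 body [457. -34.] [ 54. 146.] [228  63  64 213]
turn deg 90.5 dist 0.407
[0.04, 2.54, 0.14, -0.0, -0.0, -0.099, -0.21, 2.53, 0.14, -0.0, -0.0, -0.099, -0.46, 2.5, 0.14, -0.0, -0.0, -0.099, -0.7, 2.44, 0.14, -0.0, -0.0, -0.099, -0.94, 2.36, 0.14, -0.0, -0.0, -0.099, -1.17, 2.25, 0.14, -0.0, -0.0, -0.099, -1.38, 2.13, 0.14, -0.0, -0.0, -0.099, -1.59, 1.98, 0.14, -0.0, -0.0, -0.099]
[-1.77, 1.82, 0.14, -0.0, -0.0, -0.099, -1.95, 1.63, 0.14, -0.0, -0.0, -0.099, -2.1, 1.43, 0.14, -0.0, -0.0, -0.099, -2.23, 1.22, 0.14, -0.0, -0.0, -0.099, -2.34, 0.99, 0.14, -0.0, -0.0, -0.099, -2.42, 0.76, 0.14, -0.0, -0.0, -0.099, -2.49, 0.52, 0.14, -0.0, -0.0, -0.099, -2.52, 0.27, 0.14, -0.0, -0.0, -0.099]
```

Emit:
carry_out(
  motion=[0.04, 2.54, 0.14, 0, 0, -0.099, -0.21, 2.53, 0.14, 0, 0, -0.099, -0.46, 2.5, 0.14, 0, 0, -0.099, -0.7, 2.44, 0.14, 0, 0, -0.099, -0.94, 2.36, 0.14, 0, 0, -0.099, -1.17, 2.25, 0.14, 0, 0, -0.099, -1.38, 2.13, 0.14, 0, 0, -0.099, -1.59, 1.98, 0.14, 0, 0, -0.099],
  hand=8.6,
)

```text
clock: 19.12
tool_pos: [0.4701, 0.167, 0.2598]
eef_rot: [-0.353, 0.936, -0.0, -0.002]
contact_force: [0.2, 0.3, -0.7]
opening: 0.975
```

Emit:
carry_out(
  motion=[-1.77, 1.82, 0.14, 0, 0, -0.099, -1.95, 1.63, 0.14, 0, 0, -0.099, -2.1, 1.43, 0.14, 0, 0, -0.099, -2.23, 1.22, 0.14, 0, 0, -0.099, -2.34, 0.99, 0.14, 0, 0, -0.099, -2.42, 0.76, 0.14, 0, 0, -0.099, -2.49, 0.52, 0.14, 0, 0, -0.099, -2.52, 0.27, 0.14, 0, 0, -0.099],
)

```text
clock: 20.12
tool_pos: [0.4814, 0.3699, 0.248]
eef_rot: [-0.687, 0.727, -0.001, -0.002]
contact_force: [0.1, 0.7, -0.1]
opening: 0.978
```

Emit:
carry_out(
  motion=[0, 0, 0, 0, 0, 0, 0, 0, 0, 0, 0, 0],
)

```text
clock: 20.38
tool_pos: [0.4816, 0.3684, 0.249]
eef_rot: [-0.685, 0.729, -0.001, -0.001]
contact_force: [-0.1, 0.6, -0.4]
opening: 0.974
```

Run:
```python
from h import *
s=monitor.get_state(); print(s['clock'],s['tool_pos'],s['q'].round(2),s['opening'])
rolls('wrist'); plan([.483,.368,0.075],266.2,6)
```

```text
20.375 [0.48162898 0.36842717 0.24897074] [-0.2   0.93 -1.04  1.65  0.89  1.11  1.57] 0.9740212841496455
wrist roll ctr 373 202 size 61 4 ang 176.2 top 0.030 body [373. 202.] [ 4. 61.] [328   0  66   8]
wrist roll ctr 313 217 size 29 5 ang 135.7 top 0.034 body [313. 217.] [ 5. 29.] [418   0  21  25]
wrist roll ctr 585 345 size 193 66 ang 96.7 top 0.051 body [584. 358.] [ 52. 143.] [125  72  77 172]
wrist roll ctr 484 377 size 232 66 ang 85.6 top 0.051 body [484. 373.] [146.  55.] [227  78  60 198]
wrist roll ctr 577 468 size 30 9 ang 68.1 top 0.025 body [577. 468.] [30.  9.] [181 251   9  22]
wrist roll ctr 555 548 size 17 4 ang 179.3 top 0.064 body [556. 548.] [ 3. 15.] [198 319  17  23]
turn deg 0.3 dist 0.174
[-0.01, -0.02, 2.91, 0.0, -0.0, 0.001, -0.0, -0.02, 2.91, 0.0, -0.0, 0.001, -0.0, -0.02, 2.91, 0.0, -0.0, 0.001, -0.0, -0.02, 2.91, 0.0, -0.0, 0.001, -0.0, -0.02, 2.91, 0.0, -0.0, 0.001, 0.0, -0.02, 2.91, 0.0, -0.0, 0.001]
```

Emit:
carry_out(
  motion=[-0.6, -0.2, 3, 0, 0, 0, 0, 0, 3.5, 0, 0, 0, 0, 0, 3.5, 0, 0, 0, 0, 0, 3, 0, 0, 0, 0, 0, 2.6, 0, 0, 0, 0, 0, 1.8, 0, 0, 0, 0, 0, 0, 0, 0, 0],
  hand=8.1,
)

```text
clock: 21.3
tool_pos: [0.4841, 0.3742, 0.0753]
eef_rot: [-0.685, 0.729, -0.001, -0.001]
contact_force: [0.4, -0.4, 0.0]
opening: 0.922
```

Emit:
carry_out(
  motion=[0, 0, 0, 0, 0, 0, 0, 0, 0, 0, 0, 0, 0, 0, 0, 0, 0, 0, 0, 0, 0, 0, 0, 0],
  hand=0,
  grip_force=28,
)

```text
clock: 21.8
tool_pos: [0.4845, 0.3759, 0.0775]
eef_rot: [-0.685, 0.728, -0.0, 0.001]
contact_force: [-0.5, -0.9, 6.9]
opening: 0.71
```

Emit:
carry_out(
  motion=[0, 0, -2, 0, 0, 0, 0, 0, -4, 0, 0, 0, 0, 0, -4, 0, 0, 0, 0, 0, -4, 0, 0, 0, 0, 0, -3, 0, 0, 0, 0, 0, 0, 0, 0, 0],
)

```text
clock: 22.55
tool_pos: [0.4845, 0.3765, 0.2493]
eef_rot: [-0.685, 0.728, -0.0, 0.002]
contact_force: [0.1, 0.5, -1.8]
opening: 0.714
```

Run:
```python
from h import *
s=monitor.get_state(); print(s['clock'],s['tool_pos'],s['q'].round(2),s['opening'],s['contact_force'])
plan([.4652,.057,0.24],175.7,16)
```

```text
22.55 [0.48450239 0.3764983  0.24925696] [-0.21  0.93 -1.04  1.64  0.89  1.11  1.58] 0.7138925970352887 [ 0.0879739   0.47414054 -1.78063717]
turn deg 90.8 dist 0.32
[2.0, -0.0, 0.05, 0.0, 0.0, 0.099, 1.99, -0.2, 0.05, 0.0, 0.0, 0.099, 1.96, -0.39, 0.05, 0.0, 0.0, 0.099, 1.91, -0.59, 0.05, 0.0, 0.0, 0.099, 1.85, -0.77, 0.05, 0.0, 0.0, 0.099, 1.76, -0.95, 0.05, 0.0, 0.0, 0.099, 1.66, -1.12, 0.05, 0.0, 0.0, 0.099, 1.54, -1.28, 0.06, 0.0, 0.0, 0.099]
[1.4, -1.42, 0.06, 0.0, 0.0, 0.099, 1.26, -1.56, 0.06, 0.0, 0.0, 0.099, 1.1, -1.67, 0.06, 0.0, 0.0, 0.099, 0.93, -1.77, 0.06, 0.0, 0.0, 0.099, 0.75, -1.86, 0.06, 0.0, 0.0, 0.099, 0.56, -1.92, 0.06, 0.0, 0.0, 0.099, 0.36, -1.97, 0.06, 0.0, 0.0, 0.099, 0.17, -1.99, 0.06, 0.0, 0.0, 0.099]
```

Emit:
carry_out(
  motion=[2.0, 0, 0.05, 0, 0, 0.099, 1.99, -0.2, 0.05, 0, 0, 0.099, 1.96, -0.39, 0.05, 0, 0, 0.099, 1.91, -0.59, 0.05, 0, 0, 0.099, 1.85, -0.77, 0.05, 0, 0, 0.099, 1.76, -0.95, 0.05, 0, 0, 0.099, 1.66, -1.12, 0.05, 0, 0, 0.099, 1.54, -1.28, 0.05, 0, 0, 0.099],
)

```text
clock: 23.55
tool_pos: [0.4738, 0.2142, 0.2411]
eef_rot: [-0.35, 0.937, -0.0, -0.001]
contact_force: [0.1, 0.8, -2.0]
opening: 0.713
```

Emit:
carry_out(
  motion=[1.4, -1.42, 0.05, 0, 0, 0.099, 1.26, -1.56, 0.05, 0, 0, 0.099, 1.1, -1.67, 0.05, 0, 0, 0.099, 0.93, -1.77, 0.05, 0, 0, 0.099, 0.75, -1.86, 0.05, 0, 0, 0.099, 0.56, -1.92, 0.05, 0, 0, 0.099, 0.36, -1.97, 0.05, 0, 0, 0.099, 0.17, -1.99, 0.05, 0, 0, 0.099],
)

```text
clock: 24.55
tool_pos: [0.4639, 0.0548, 0.2374]
eef_rot: [0.039, 0.999, -0.0, -0.001]
contact_force: [0.3, -0.4, -3.0]
opening: 0.713
```

Emit:
carry_out(
  motion=[0, 0, 0, 0, 0, 0, 0, 0, 0, 0, 0, 0],
)

```text
clock: 24.8
tool_pos: [0.4647, 0.0568, 0.2382]
eef_rot: [0.036, 0.999, 0.0, -0.0]
contact_force: [0.5, 0.1, -2.0]
opening: 0.71
```

Run:
```python
from h import *
s=monitor.get_state(); print(s['clock'],s['tool_pos'],s['opening'],s['contact_force'])
p=rolls('wrist',0.14,0.24,(.28,.63),(-.088,.2)); save(p,'w6')
plan([.4650,.057,0.113],175.7,1)
```

```text
24.8 [0.46467245 0.05680552 0.23818128] 0.7101023119029677 [ 0.54125091  0.14005081 -1.97168673]
wrist roll ctr 408 65 size 132 68 ang 173.3 top 0.212 body [429.  61.] [55. 83.] [192   0 135 276]
wrist roll ctr 498 60 size 65 36 ang 74.6 top 0.212 body [493.  57.] [54. 28.] [204 307 112  31]
turn deg 0.2 dist 0.125
[-0.02, -0.02, 12.53, 0.001, -0.0, 0.004]
```

Emit:
carry_out(
  motion=[0, 0, 2.5, 0, 0, 0, 0, 0, 3, 0, 0, 0, 0, 0, 3, 0, 0, 0, 0, 0, 2, 0, 0, 0, 0, 0, 1.2, 0, 0, 0, 0, 0, 0.5, 0, 0, 0, 0, 0, 0.3, 0, 0, 0, 0, 0, 0, 0, 0, 0],
)

```text
clock: 25.85
tool_pos: [0.4651, 0.0563, 0.1138]
eef_rot: [0.037, 0.999, 0.0, 0.0]
contact_force: [-0.3, 0.3, -2.2]
opening: 0.715
```

Emit:
carry_out(
  motion=[0, 0, 0, 0, 0, 0, 0, 0, 0, 0, 0, 0],
)

```text
clock: 26.1
tool_pos: [0.4651, 0.0558, 0.1137]
eef_rot: [0.037, 0.999, -0.0, 0.0]
contact_force: [0.2, -0.3, -2.0]
opening: 0.709
```

Emit:
carry_out(
  motion=[0, 0, 0.1, 0, 0, 0, 0, 0, 0, 0, 0, 0, 0, 0, 0, 0, 0, 0, 0, 0, 0, 0, 0, 0],
  hand=7.2,
)

```text
clock: 26.6
tool_pos: [0.4649, 0.0559, 0.1125]
eef_rot: [0.037, 0.999, -0.0, 0.0]
contact_force: [-0.1, 0.2, 0.4]
opening: 0.814
```

Emit:
carry_out(
  motion=[0, 0, -2, 0, 0, 0, 0, 0, -3, 0, 0, 0, 0, 0, -4, 0, 0, 0, 0, 0, -5, 0, 0, 0, 0, 0, -2, 0, 0, 0, 0, 0, 0, 0, 0, 0],
)

```text
clock: 27.35
tool_pos: [0.4654, 0.0559, 0.2736]
eef_rot: [0.037, 0.999, 0.0, 0.002]
contact_force: [-0.4, 0.7, -0.6]
opening: 0.818
```

Run:
```python
from h import *
s=monitor.get_state(); print(s['clock'],s['tool_pos'],s['q'].round(2),s['opening'],s['contact_force'])
rolls('wrist',0.056,0.11,(.3,.63),(-.088,.2)); 
plan([.583,.361,0.25],275.3,14)
```

```text
27.35 [0.46539958 0.05593241 0.2735934 ] [ 0.25  0.62 -0.74  2.04  0.64  0.72  0.59] 0.8184610741114821 [-0.37882672  0.7107298  -0.61750672]
wrist roll ctr 333 -82 size 21 12 ang 174.4 top 0.059 body [333. -82.] [12. 21.] [99 48 15 25]
wrist roll ctr 434 -31 size 186 64 ang 173.7 top 0.087 body [453. -33.] [ 54. 137.] [141  65  64 177]
wrist roll ctr 465 58 size 232 66 ang 175.1 top 0.087 body [461.  58.] [ 57. 147.] [227  66  63 208]
turn deg 99.6 dist 0.328
[-0.68, 2.24, 0.16, -0.0, 0.0, -0.124, -0.95, 2.14, 0.16, -0.0, 0.0, -0.124, -1.21, 2.0, 0.16, -0.0, 0.0, -0.124, -1.45, 1.84, 0.16, -0.0, 0.0, -0.124, -1.66, 1.64, 0.16, -0.0, 0.0, -0.124, -1.85, 1.43, 0.16, -0.0, 0.0, -0.124, -2.02, 1.18, 0.16, -0.0, 0.0, -0.124, -2.15, 0.93, 0.16, -0.0, 0.0, -0.124]
[-2.25, 0.65, 0.16, -0.0, 0.0, -0.124, -2.31, 0.37, 0.16, -0.0, 0.0, -0.124, -2.34, 0.08, 0.16, -0.0, 0.0, -0.124, -2.33, -0.21, 0.16, -0.0, 0.0, -0.124, -2.29, -0.5, 0.16, -0.0, 0.0, -0.124, -2.21, -0.77, 0.16, -0.0, 0.0, -0.124]
```

Run:
```python
from h import *
plan([.465,.350,0.27],275.3,14)
```

```text
turn deg 99.6 dist 0.294
[0.15, 2.1, 0.02, -0.0, 0.0, -0.124, -0.11, 2.1, 0.02, -0.0, 0.0, -0.124, -0.36, 2.07, 0.02, -0.0, 0.0, -0.124, -0.62, 2.01, 0.02, -0.0, 0.0, -0.124, -0.86, 1.92, 0.02, -0.0, 0.0, -0.124, -1.09, 1.8, 0.02, -0.0, 0.0, -0.124, -1.31, 1.65, 0.02, -0.0, 0.0, -0.124, -1.5, 1.47, 0.02, -0.0, 0.0, -0.124]
[-1.67, 1.28, 0.02, -0.0, 0.0, -0.124, -1.82, 1.06, 0.02, -0.0, 0.0, -0.124, -1.93, 0.83, 0.02, -0.0, 0.0, -0.124, -2.02, 0.58, 0.02, -0.0, 0.0, -0.124, -2.08, 0.32, 0.02, -0.0, 0.0, -0.124, -2.1, 0.07, 0.02, -0.0, 0.0, -0.124]
```

Emit:
carry_out(
  motion=[0.15, 2.1, 0, 0, 0, -0.124, -0.11, 2.1, 0, 0, 0, -0.124, -0.36, 2.07, 0, 0, 0, -0.124, -0.62, 2.01, 0, 0, 0, -0.124, -0.86, 1.92, 0, 0, 0, -0.124, -1.09, 1.8, 0, 0, 0, -0.124, -1.31, 1.65, 0, 0, 0, -0.124, -1.5, 1.47, 0, 0, 0, -0.124],
  hand=8.6,
)

```text
clock: 28.4
tool_pos: [0.4643, 0.2244, 0.2706]
eef_rot: [-0.445, 0.895, -0.0, -0.001]
contact_force: [0.1, 0.3, 1.2]
opening: 0.979
```

Emit:
carry_out(
  motion=[-1.67, 1.28, 0, 0, 0, -0.124, -1.82, 1.06, 0, 0, 0, -0.124, -1.93, 0.83, 0, 0, 0, -0.124, -2.02, 0.58, 0, 0, 0, -0.124, -2.08, 0.32, 0, 0, 0, -0.124, -2.1, 0.07, 0, 0, 0, -0.124],
)

```text
clock: 29.15
tool_pos: [0.4645, 0.3506, 0.2701]
eef_rot: [0.74, -0.672, 0.0, 0.002]
contact_force: [0.5, -0.0, 0.5]
opening: 0.975
```

Emit:
carry_out(
  motion=[0, -3, 0.5, 0, 0, 0, 0, -3, 0.5, 0, 0, 0, 0, -3, 0.5, 0, 0, 0, 0, -2.8, 0.5, 0, 0, 0, 0, 0, 0, 0, 0, 0, 0, 0, 0, 0, 0, 0],
)

```text
clock: 29.9
tool_pos: [0.5809, 0.3615, 0.2512]
eef_rot: [0.739, -0.673, -0.0, 0.001]
contact_force: [0.4, 0.3, 0.3]
opening: 0.974
```

Run:
```python
from h import *
s=monitor.get_state(); print(s['clock'],s['tool_pos'],s['q'].round(2),s['opening'])
rolls('wrist'); plan([.583,.361,0.076],275.3,1)
```

```text
29.9 [0.58090973 0.36145477 0.25118047] [-0.15  1.03 -1.08  1.39  0.91  1.27  1.93] 0.9742970449553547
wrist roll ctr 373 202 size 60 4 ang 176.5 top 0.030 body [373. 202.] [ 4. 60.] [449  38  63  12]
wrist roll ctr 583 365 size 235 65 ang 95.9 top 0.051 body [585. 361.] [ 53. 149.] [225  70  60 202]
wrist roll ctr 555 548 size 15 4 ang 179.5 top 0.058 body [555. 548.] [15.  4.] [258 320  13  18]
turn deg 0.1 dist 0.176
[0.06, -0.23, 17.58, 0.001, -0.001, 0.001]
```

Emit:
carry_out(
  motion=[-0.1, -0.3, 3, 0, 0, 0, 0, 0, 3.5, 0, 0, 0, 0, 0, 3.5, 0, 0, 0, 0, 0, 3, 0, 0, 0, 0, 0, 2.7, 0, 0, 0, 0, 0, 1.9, 0, 0, 0, 0, 0, 0, 0, 0, 0],
)

```text
clock: 30.82
tool_pos: [0.5849, 0.3619, 0.0748]
eef_rot: [0.739, -0.674, 0.0, 0.001]
contact_force: [-1.0, 0.0, 0.2]
opening: 0.976
```

Emit:
carry_out(
  motion=[0, 0, 0, 0, 0, 0, 0, 0, 0, 0, 0, 0, 0, 0, 0, 0, 0, 0, 0, 0, 0, 0, 0, 0],
  hand=0,
  grip_force=28,
)

```text
clock: 31.32
tool_pos: [0.5854, 0.363, 0.0777]
eef_rot: [0.739, -0.674, -0.0, -0.001]
contact_force: [-3.0, -0.6, 6.1]
opening: 0.724
```

Emit:
carry_out(
  motion=[0, 0, -2, 0, 0, 0, 0, 0, -4, 0, 0, 0, 0, 0, -4, 0, 0, 0, 0, 1, -4, 0, 0, 0, 0, 3, -4, 0, 0, 0, 0, 4, -1, 0, 0, 0, 0, 4, 0, 0, 0, 0, 0, 0, 0, 0, 0, 0],
)

```text
clock: 32.33
tool_pos: [0.463, 0.3514, 0.2677]
eef_rot: [0.741, -0.672, 0.001, 0.0]
contact_force: [0.3, 1.5, -3.0]
opening: 0.72
```

Run:
```python
from h import *
s=monitor.get_state(); print(s['clock'],s['tool_pos'],s['q'].round(2),s['opening'],s['contact_force'])
plan([.471,.1475,0.25],175.7,16)
```

```text
32.325 [0.46299169 0.35136899 0.26772524] [-0.15  0.9  -1.12  1.71  0.9   1.13  1.69] 0.7195450272754906 [ 0.25199807  1.49194236 -2.95638074]
turn deg 99.9 dist 0.205
[1.27, 0.07, 0.11, -0.0, -0.0, 0.109, 1.27, -0.06, 0.11, -0.0, -0.0, 0.109, 1.26, -0.2, 0.11, -0.0, -0.0, 0.109, 1.23, -0.34, 0.11, -0.0, -0.0, 0.109, 1.19, -0.47, 0.11, -0.0, -0.0, 0.109, 1.13, -0.6, 0.11, -0.0, -0.0, 0.109, 1.06, -0.72, 0.11, -0.0, -0.0, 0.109, 0.97, -0.83, 0.11, -0.0, -0.0, 0.109]
[0.88, -0.93, 0.11, -0.0, -0.0, 0.109, 0.77, -1.02, 0.11, -0.0, -0.0, 0.109, 0.65, -1.09, 0.11, -0.0, -0.0, 0.109, 0.53, -1.16, 0.11, -0.0, -0.0, 0.109, 0.4, -1.21, 0.11, -0.0, -0.0, 0.109, 0.27, -1.25, 0.11, -0.0, -0.0, 0.109, 0.13, -1.27, 0.11, -0.0, -0.0, 0.109, -0.01, -1.28, 0.11, -0.0, -0.0, 0.109]
```

Emit:
carry_out(
  motion=[1.27, 0.07, 0.1, 0, 0, 0.109, 1.27, -0.06, 0.1, 0, 0, 0.109, 1.26, -0.2, 0.1, 0, 0, 0.109, 1.23, -0.34, 0.1, 0, 0, 0.109, 1.19, -0.47, 0.1, 0, 0, 0.109, 1.13, -0.6, 0.1, 0, 0, 0.109, 1.06, -0.72, 0.1, 0, 0, 0.109, 0.97, -0.83, 0.1, 0, 0, 0.109],
)

```text
clock: 33.33
tool_pos: [0.4704, 0.2488, 0.2588]
eef_rot: [-0.383, 0.924, -0.0, 0.001]
contact_force: [0.4, 0.0, -3.3]
opening: 0.72
```

Emit:
carry_out(
  motion=[0.88, -0.93, 0.1, 0, 0, 0.109, 0.77, -1.02, 0.1, 0, 0, 0.109, 0.65, -1.09, 0.1, 0, 0, 0.109, 0.53, -1.16, 0.1, 0, 0, 0.109, 0.4, -1.21, 0.1, 0, 0, 0.109, 0.27, -1.25, 0.1, 0, 0, 0.109, 0.13, -1.27, 0.1, 0, 0, 0.109, 0, -1.28, 0.1, 0, 0, 0.109],
)

```text
clock: 34.33
tool_pos: [0.4738, 0.1469, 0.2509]
eef_rot: [0.043, 0.999, -0.0, 0.001]
contact_force: [-0.6, -0.6, -3.8]
opening: 0.719
```

Emit:
carry_out(
  motion=[0, 0, 0, 0, 0, 0, 0, 0, 0, 0, 0, 0],
)

```text
clock: 34.58
tool_pos: [0.4732, 0.1481, 0.2508]
eef_rot: [0.04, 0.999, 0.0, 0.001]
contact_force: [0.7, -0.4, -1.7]
opening: 0.717
```

Run:
```python
from h import *
s=monitor.get_state(); print(s['clock'],s['tool_pos'],s['opening'],s['contact_force'])
plan([.471,.1475,0.1138],175.7,1)
p=rolls('wrist',0.056,0.11,(.3,.63),(-.088,.2)); save(p,'w7')
```

```text
34.575 [0.47319691 0.14806838 0.25084412] 0.7169694939194537 [ 0.67611076 -0.36489999 -1.7436599 ]
turn deg 0.3 dist 0.137
[0.23, -0.09, 13.7, 0.001, 0.001, -0.005]
wrist roll ctr 429 -29 size 178 63 ang 173.7 top 0.087 body [447. -31.] [ 53. 125.] [ 33  59  82 182]
wrist roll ctr 439 61 size 180 60 ang 173.8 top 0.087 body [458.  58.] [ 55. 140.] [129  61  66 190]
wrist roll ctr 371 -81 size 30 4 ang 176.2 top 0.058 body [371. -81.] [ 4. 30.] [ 0 84 10 34]
```

View pics/w7.png

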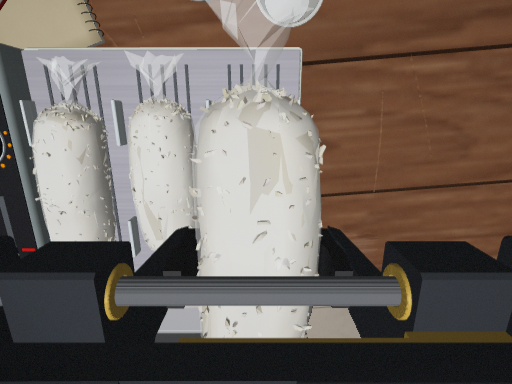

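Emit:
carry_out(
  motion=[0.2, 0.1, 2.5, 0, 0, 0, 0, 0, 3, 0, 0, 0, 0, 0, 3, 0, 0, 0, 0, 0, 2.5, 0, 0, 0, 0, 0, 1.5, 0, 0, 0, 0, 0, 0.7, 0, 0, 0, 0, 0, 0.5, 0, 0, 0, 0, 0, 0, 0, 0, 0],
)

```text
clock: 35.62
tool_pos: [0.4711, 0.149, 0.1139]
eef_rot: [0.041, 0.999, 0.0, 0.001]
contact_force: [0.2, -0.9, -2.4]
opening: 0.717
```

Emit:
carry_out(
  motion=[0, 0, 0, 0, 0, 0, 0, 0, 0, 0, 0, 0],
)

```text
clock: 35.88
tool_pos: [0.471, 0.1484, 0.1137]
eef_rot: [0.041, 0.999, -0.0, 0.0]
contact_force: [-0.4, -0.0, -2.9]
opening: 0.719
```

Emit:
carry_out(
  motion=[0, 0, 0, 0, 0, 0, 0, 0, 0, 0, 0, 0, 0, 0, 0, 0, 0, 0, 0, 0, 0, 0, 0, 0],
  hand=7.2,
)

```text
clock: 36.38
tool_pos: [0.4708, 0.1485, 0.1135]
eef_rot: [0.041, 0.999, -0.0, 0.0]
contact_force: [0.0, 0.8, -0.1]
opening: 0.812
```

Emit:
carry_out(
  motion=[0, 0, -2, 0, 0, 0, 0, 0, -3, 0, 0, 0, 0, 0, -4, 0, 0, 0, 0, 0, -5, 0, 0, 0, 0, 0, -4, 0, 0, 0, 0, 0, 0, 0, 0, 0],
)

```text
clock: 37.12
tool_pos: [0.4718, 0.1493, 0.296]
eef_rot: [0.041, 0.999, 0.001, 0.003]
contact_force: [1.2, 0.2, 0.4]
opening: 0.816
```

Run:
```python
from h import *
s=monitor.get_state(); print(s['clock'],s['tool_pos'],s['q'].round(2),s['opening'],s['contact_force'])
rolls('wrist',0.056,0.11,(.3,.63),(-.088,.25))
print(inw(.473,.149))
p=snap('side');W=cloud(p);x,y,z=W[...,0],W[...,1],W[...,2]
m=(z>.315)&(x>.58)&(x<.7)&(y>-.05)&(y<.13); w=W[m]; print('handle',m.sum(),w.mean(0) if len(w) else 0, cv2.minAreaRect((w[:,:2]*1000).astype(np.float32)) if len(w) else 0)
plan([.43,.06,.30],87,10)
```

```text
37.125 [0.47181593 0.14928617 0.29600396] [ 0.08  0.62 -0.77  1.94  0.6   0.81  0.46] 0.8156074605709125 [1.18796749 0.2100715  0.4214827 ]
wrist roll ctr 331 -82 size 17 12 ang 175.6 top 0.059 body [331. -82.] [12. 17.] [19 55 14 18]
wrist roll ctr 471 151 size 235 66 ang 174.9 top 0.087 body [467. 150.] [ 54. 149.] [228  67  58 198]
wrist roll ctr 439 -31 size 195 65 ang 173.7 top 0.087 body [457. -33.] [ 52. 146.] [ 63  70  69 171]
wrist roll ctr 442 60 size 187 66 ang 174.4 top 0.087 body [458.  58.] [ 56. 139.] [146  70  62 165]
[0.0009 0.0948]
handle 93 [0.63907418 0.02200859 0.33908902] ((640.9332885742188, 37.85438537597656), (115.66145324707031, 8.595714569091797), 85.15635681152344)
turn deg 88.3 dist 0.097
[0.33, -0.91, -0.07, -0.0, 0.0, 0.154, 0.19, -0.95, -0.07, -0.0, 0.0, 0.154, 0.04, -0.97, -0.07, -0.0, 0.0, 0.154, -0.11, -0.96, -0.07, -0.0, 0.0, 0.154, -0.26, -0.93, -0.07, -0.0, 0.0, 0.154, -0.4, -0.88, -0.07, -0.0, 0.0, 0.154, -0.53, -0.81, -0.07, -0.0, 0.0, 0.154, -0.65, -0.72, -0.07, -0.0, 0.0, 0.154]
[-0.75, -0.61, -0.07, -0.0, 0.0, 0.154, -0.83, -0.49, -0.07, -0.0, 0.0, 0.154]
```

Emit:
carry_out(
  motion=[-0.2, -2.6, -4, 0, 0, 0, -0.2, -2.6, -4, 0, 0, 0, -0.2, -2.6, -4, 0, 0, 0, -0.2, -2.6, -4.4, 0, 0, 0, 0, 0, 0, 0, 0, 0],
  hand=0,
)

```text
clock: 37.85
tool_pos: [0.4712, 0.0425, 0.4583]
eef_rot: [0.043, 0.999, -0.0, 0.001]
contact_force: [0.1, 0.4, -0.2]
opening: 0.274
```

Emit:
carry_out(
  motion=[-4, 0.3, 0, 0, 0, 0, -4, 0.3, 0, 0, 0, 0, -4, 0.3, 0, 0, 0, 0, -4, 0.3, 0, 0, 0, 0, -3.2, 0.3, 0, 0, 0, 0, 0, 0, 0, 0, 0, 0, 0, 0, 0, 0, 0, 0],
)

```text
clock: 38.72
tool_pos: [0.6618, 0.0445, 0.4558]
eef_rot: [0.04, 0.999, -0.001, -0.002]
contact_force: [-0.6, -1.0, 0.7]
opening: 0.0
```

Run:
```python
from h import *
s=monitor.get_state(); print(s['clock'],s['tool_pos'],s['q'].round(2),s['opening'],s['contact_force'])
plan([.665,.044,.392],175.7,1)
p=snap('side'); save(p,'s2',(220,110,350,250),4)
W=cloud(p);x,y,z=W[...,0],W[...,1],W[...,2]
for lo,hi in ((.3,.32),(.325,.36)):
  m=(z>lo)&(z<hi)&(x>.58)&(x<.75)&(y>-.02)&(y<.1); w=W[m]; print(lo,m.sum(),np.percentile(w,[5,50,95],axis=0).round(3).tolist() if len(w) else 0)
```

```text
38.725 [0.6617837  0.04445252 0.45575156] [ 0.23  0.71 -0.83  1.18  0.51  1.45  0.97] 0.00010134147525406264 [-0.58637321 -0.98107473  0.72876796]
turn deg 0.3 dist 0.064
[-0.34, -0.01, 6.37, -0.001, -0.003, -0.005]
0.3 429 [[0.607, -0.015, 0.302], [0.634, 0.032, 0.304], [0.668, 0.092, 0.307]]
0.325 82 [[0.633, -0.018, 0.329], [0.639, 0.021, 0.343], [0.646, 0.087, 0.345]]
```

View pics/s2.png

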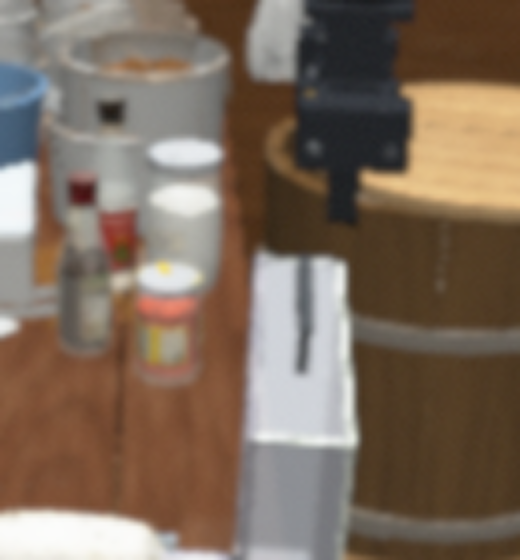

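Emit:
carry_out(
  motion=[-0.35, 0, 2.5, 0, 0, 0, 0, 0, 2.5, 0, 0, 0, 0, 0, 1.7, 0, 0, 0, 0, 0, 0, 0, 0, 0, 1.5, 0, 0, 0, 0, 0, 1.5, 0, 0, 0, 0, 0, 1.5, 0, 0, 0, 0, 0, 1.5, 0, 0, 0, 0, 0],
)

```text
clock: 39.78
tool_pos: [0.6066, 0.0485, 0.3923]
eef_rot: [0.041, 0.999, 0.0, 0.002]
contact_force: [-0.1, -0.3, 1.3]
opening: 0.004
```

Run:
```python
from h import *
s=monitor.get_state(); print(s['clock'],s['tool_pos'],s['opening'],s['contact_force'])
p=snap('side'); W=cloud(p);x,y,z=W[...,0],W[...,1],W[...,2]
m=(z>.318)&(z<.36)&(x>.45)&(x<.75)&(y>-.018)&(y<.018); w=W[m]; print(m.sum(),np.percentile(w,[5,50,95],axis=0).round(3).tolist() if len(w) else 0)
```

```text
39.775 [0.60661979 0.04846038 0.39225094] 0.0041664203568810435 [-0.05192013 -0.32934425  1.30122267]
45 [[0.583, -0.013, 0.322], [0.589, -0.005, 0.342], [0.592, 0.013, 0.347]]
```

Emit:
carry_out(
  motion=[1.6, 0, 0.1, 0, 0, 0, 1.6, 0, 0.1, 0, 0, 0, 1.6, 0, 0.2, 0, 0, 0, 1.6, 0, 0.3, 0, 0, 0, 1.6, 0, 0.4, 0, 0, 0, 1.6, 0, 0.4, 0, 0, 0, 1.6, 0, 0.3, 0, 0, 0, 0.8, 0, 0, 0, 0, 0],
)

```text
clock: 40.83
tool_pos: [0.4866, 0.0582, 0.3733]
eef_rot: [0.041, 0.999, -0.0, 0.001]
contact_force: [0.1, -0.2, -0.4]
opening: 0.004
```

Emit:
carry_out(
  motion=[0, 0, -4, 0, 0, 0, 0, 0, -5, 0, 0, 0, 0, 0, -3, 0, 0, 0, 0, 0, 0, 0, 0, 0, 0, 0, 0, 0, 0, 0, 0, 0, 0, 0, 0, 0, 0, 0, 0, 0, 0, 0, 0, 0, 0, 0, 0, 0],
)

```text
clock: 41.82
tool_pos: [0.4867, 0.0579, 0.4921]
eef_rot: [0.041, 0.999, -0.0, -0.0]
contact_force: [0.4, -0.1, 0.5]
opening: 0.01
```

Emit:
carry_out(
  motion=[0, 0, 0, 0, 0, 0, 0, 0, 0, 0, 0, 0, 0, 0, 0, 0, 0, 0, 0, 0, 0, 0, 0, 0, 0, 0, 0, 0, 0, 0, 0, 0, 0, 0, 0, 0, 0, 0, 0, 0, 0, 0, 0, 0, 0, 0, 0, 0],
)

```text
clock: 42.82
tool_pos: [0.4868, 0.0579, 0.4925]
eef_rot: [0.041, 0.999, -0.0, 0.0]
contact_force: [-0.5, -0.5, -0.1]
opening: 0.002
```

Emit:
carry_out(
  motion=[0, 0, 0, 0, 0, 0, 0, 0, 0, 0, 0, 0, 0, 0, 0, 0, 0, 0, 0, 0, 0, 0, 0, 0, 0, 0, 0, 0, 0, 0, 0, 0, 0, 0, 0, 0, 0, 0, 0, 0, 0, 0, 0, 0, 0, 0, 0, 0],
)

```text
clock: 43.82
tool_pos: [0.4868, 0.058, 0.4925]
eef_rot: [0.041, 0.999, -0.0, 0.0]
contact_force: [0.4, -0.2, -0.4]
opening: 0.006
```

Run:
```python
from h import *
s=monitor.get_state(); print(s['clock'],s['tool_pos'],s['opening'],s['contact_force'])
p=snap('side'); save(p,'s3',(160,140,330,340),3); W=cloud(p);x,y,z=W[...,0],W[...,1],W[...,2]
m=(z>.08)&(z<.4)&(x>.25)&(x<.75)&(y>-.08)&(y<.2); w=W[m]; print(m.sum(),np.percentile(w,[1,5,50,95],axis=0).round(3).tolist() if len(w) else 0)
```

```text
43.825 [0.4868192  0.05797083 0.49249891] 0.006257439175033265 [ 0.40516659 -0.20140874 -0.38873441]
4972 [[0.327, -0.079, 0.083], [0.342, -0.076, 0.102], [0.457, 0.03, 0.106], [0.585, 0.174, 0.109]]
```

View pics/s3.png

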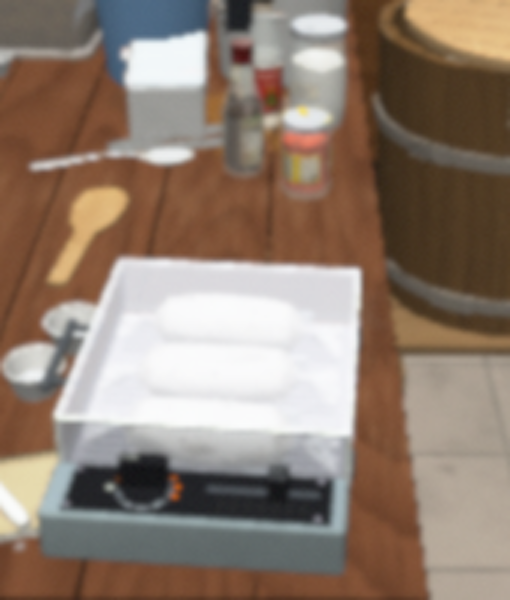

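Run:
```python
from h import *
p=snap('top'); W=cloud(p);x,y,z=W[...,0],W[...,1],W[...,2]
m=(z>.09)&(z<.13)&(x>.35)&(x<.58)&(y>-.06)&(y<.17)
for a,b in((.35,.4),(.52,.58)): k=m&(x>a)&(x<b); print(a,k.sum(),np.median(z[k]))
w=W[m]; print(np.linalg.lstsq(np.c_[w[:,:2],np.ones(len(w))],w[:,2],rcond=None)[0])
plan([.4065,-.1157,.30],175.7,8)
```

```text
0.35 1281 0.10697359032820142
0.52 869 0.10665208674427329
[-0.00134494 -0.00065531  0.1075421 ]
turn deg 0.4 dist 0.271
[0.82, -2.24, 2.41, -0.0, 0.0, -0.001, 0.83, -2.24, 2.41, -0.0, 0.0, -0.001, 0.83, -2.24, 2.41, -0.0, 0.0, -0.001, 0.83, -2.24, 2.41, -0.0, 0.0, -0.001, 0.83, -2.24, 2.41, -0.0, 0.0, -0.001, 0.83, -2.24, 2.41, -0.0, 0.0, -0.001, 0.83, -2.24, 2.41, -0.0, 0.0, -0.001, 0.84, -2.24, 2.41, -0.0, 0.0, -0.001]
```

Emit:
carry_out(
  motion=[0.83, -2.24, 2.4, 0, 0, 0, 0.83, -2.24, 2.4, 0, 0, 0, 0.83, -2.24, 2.4, 0, 0, 0, 0.83, -2.24, 2.4, 0, 0, 0, 0.83, -2.24, 2.4, 0, 0, 0, 0.83, -2.24, 2.4, 0, 0, 0, 0.83, -2.24, 2.4, 0, 0, 0, 0.83, -2.24, 2.4, 0, 0, 0],
  hand=2.3,
)

```text
clock: 44.92
tool_pos: [0.4059, -0.116, 0.3]
eef_rot: [0.041, 0.999, -0.0, 0.0]
contact_force: [0.8, -0.7, 0.5]
opening: 0.265
```

Emit:
carry_out(
  motion=[0, 0, 0, 0, 0, 0, 0, 0, 0, 0, 0, 0],
)

```text
clock: 45.18
tool_pos: [0.4072, -0.1143, 0.3014]
eef_rot: [0.041, 0.999, 0.0, 0.001]
contact_force: [0.1, 0.6, -0.1]
opening: 0.261
```

Run:
```python
from h import *
s=monitor.get_state(); print(s['clock'],s['tool_pos'],s['q'].round(2),s['opening'])
p=snap('wrist'); W=cloud(p); x,y,z=W[...,0],W[...,1],W[...,2]
for n,m in [('knob',(z>0.088)&(z<0.105)&(abs(x-.405)<.05)&(abs(y+.115)<.03)),('vent',(z>0.078)&(z<0.1)&(abs(x-.52)<.04)&(abs(y+.12)<.025))]:
    w=W[m]; print(n,m.sum(),w.mean(0) if len(w) else 0,cv2.minAreaRect((w[:,:2]*1000).astype(np.float32)) if len(w) else 0)
plan([.4065,-.1157,.136],175.9,1)
```

```text
45.175 [ 0.40718833 -0.11427509  0.30141709] [ 0.71  0.54 -0.83  2.13  0.6   0.73  0.97] 0.2607395392632019
knob 501 [ 0.40478225 -0.11582282  0.09568843] ((405.8405456542969, -116.17002868652344), (12.972580909729004, 43.12113952636719), 85.44304656982422)
vent 167 [ 0.51828299 -0.1224965   0.0851335 ] ((519.2371826171875, -122.27777862548828), (21.897186279296875, 8.54164981842041), 86.9638671875)
turn deg 0.5 dist 0.166
[0.13, -0.17, 16.56, 0.0, 0.003, -0.009]
```

Emit:
carry_out(
  motion=[0, 0, 0, 0, 0, -0.158, 0, 0, 0, 0, 0, -0.158, 0, 0, 0, 0, 0, -0.158, 0, 0, 0, 0, 0, -0.158, 0, 0, 0, 0, 0, -0.158, 0, 0, 0, 0, 0, -0.158, 0, 0, 0, 0, 0, -0.158],
)

```text
clock: 46.1
tool_pos: [0.4071, -0.1143, 0.3017]
eef_rot: [-0.493, 0.87, -0.001, 0.001]
contact_force: [0.5, -0.2, 0.8]
opening: 0.263
```

Emit:
carry_out(
  motion=[0, 0, 0, 0, 0, -0.158, 0, 0, 0, 0, 0, -0.158, 0, 0, 0, 0, 0, -0.158, 0, 0, 0, 0, 0, -0.158, 0, 0, 0, 0, 0, -0.158, 0, 0, 0, 0, 0, -0.158, 0, 0, 0, 0, 0, -0.158],
)

```text
clock: 46.98
tool_pos: [0.4047, -0.1052, 0.2914]
eef_rot: [0.873, -0.488, 0.007, 0.003]
contact_force: [-1.8, 16.0, 31.0]
opening: 0.259
```

Emit:
carry_out(
  motion=[0, 0, 0, 0, 0, -0.158, 0, 0, 0, 0, 0, -0.158, 0, 0, 0, 0, 0, -0.158, 0, 0, 0, 0, 0, -0.158, 0, 0, 0, 0, 0, -0.158, 0, 0, 0, 0, 0, -0.15, 0, 0, 0, 0, 0, 0, 0, 0, 0, 0, 0, 0],
)

```text
clock: 47.98
tool_pos: [0.3361, -0.0205, 0.2009]
eef_rot: [0.995, -0.08, 0.054, 0.039]
contact_force: [0.6, 0.5, 0.3]
opening: 0.262
```

Run:
```python
from h import *
s=monitor.get_state(); print(s['clock'],s['tool_pos'],s['q'].round(2),s['opening'])
plan([.4065,-.1157,.136],-4.1,1)
```

```text
47.975 [ 0.33609531 -0.02050759  0.20094461] [ 0.58  0.99 -1.47  2.55  1.37  1.16  2.65] 0.2616453449521807
turn deg 9.2 dist 0.135
[7.64, 7.78, 7.97, 0.074, -0.111, -0.088]
```

Run:
```python
from h import *
plan([.407,-.115,.30],-65,8)
```

```text
turn deg 56.3 dist 0.154
[1.19, 1.1, -1.04, 0.001, -0.017, 0.122, 1.3, 0.95, -1.06, 0.001, -0.017, 0.122, 1.39, 0.79, -1.08, 0.001, -0.017, 0.122, 1.45, 0.61, -1.11, 0.001, -0.017, 0.122, 1.5, 0.43, -1.13, 0.001, -0.017, 0.122, 1.52, 0.25, -1.16, 0.001, -0.017, 0.122, 1.52, 0.06, -1.19, 0.001, -0.017, 0.122, 1.49, -0.12, -1.21, 0.001, -0.017, 0.122]
```

Emit:
carry_out(
  motion=[1.19, 1.1, -1.04, 0.001, -0.017, 0.122, 1.3, 0.95, -1.06, 0.001, -0.017, 0.122, 1.39, 0.79, -1.08, 0.001, -0.017, 0.122, 1.45, 0.61, -1.11, 0.001, -0.017, 0.122, 1.5, 0.43, -1.13, 0.001, -0.017, 0.122, 1.52, 0.25, -1.16, 0.001, -0.017, 0.122, 1.52, 0.06, -1.19, 0.001, -0.017, 0.122, 1.49, -0.12, -1.21, 0.001, -0.017, 0.122],
)

```text
clock: 48.98
tool_pos: [0.4039, -0.114, 0.2983]
eef_rot: [0.841, -0.542, 0.003, -0.0]
contact_force: [-0.9, -0.0, -0.4]
opening: 0.259
```

Run:
```python
from h import *
s=monitor.get_state(); print(s['clock'],s['tool_pos'],s['eef_rot'],s['q'].round(2),s['contact_force'])
plan([.407,-.115,.30],175.9,14)
```

```text
48.975 [ 0.40391355 -0.11396813  0.29828253] [ 8.40526357e-01 -5.41760530e-01  3.30647228e-03 -1.95764517e-04] [ 0.97  0.83 -1.46  2.13  0.95  1.13  2.59] [-0.88778428 -0.02576138 -0.38116489]
turn deg 118.5 dist 0.004
[0.02, -0.02, -0.01, -0.001, 0.0, 0.148, 0.01, -0.02, -0.01, -0.001, 0.0, 0.148, 0.01, -0.02, -0.01, -0.001, 0.0, 0.148, 0.01, -0.02, -0.01, -0.001, 0.0, 0.148, 0.0, -0.02, -0.01, -0.001, 0.0, 0.148, 0.0, -0.02, -0.01, -0.001, 0.0, 0.148, -0.0, -0.02, -0.01, -0.001, 0.0, 0.148, -0.01, -0.02, -0.01, -0.001, 0.0, 0.148]
[-0.01, -0.02, -0.01, -0.001, 0.0, 0.148, -0.01, -0.02, -0.01, -0.001, 0.0, 0.148, -0.02, -0.02, -0.01, -0.001, 0.0, 0.148, -0.02, -0.01, -0.01, -0.001, 0.0, 0.148, -0.02, -0.01, -0.01, -0.001, 0.0, 0.148, -0.02, -0.01, -0.01, -0.001, 0.0, 0.148]
```

Emit:
carry_out(
  motion=[0, 0, 0, 0, 0, 0.148, 0, 0, 0, 0, 0, 0.148, 0, 0, 0, 0, 0, 0.148, 0, 0, 0, 0, 0, 0.148, 0, 0, 0, 0, 0, 0.148, 0, 0, 0, 0, 0, 0.148, 0, 0, 0, 0, 0, 0.148],
)

```text
clock: 49.85
tool_pos: [0.4038, -0.1134, 0.2979]
eef_rot: [-0.462, 0.887, -0.003, 0.002]
contact_force: [-0.5, -0.4, 0.1]
opening: 0.261
```

Emit:
carry_out(
  motion=[0, 0, 0, 0, 0, 0.148, 0, 0, 0, 0, 0, 0.148, 0, 0, 0, 0, 0, 0.148, 0, 0, 0, 0, 0, 0.148, 0, 0, 0, 0, 0, 0.148, 0, 0, 0, 0, 0, 0.148, 0, 0, 0, 0, 0, 0.148, 0, 0, 0, 0, 0, 0],
)

```text
clock: 50.85
tool_pos: [0.4038, -0.1133, 0.2978]
eef_rot: [0.034, 0.999, -0.002, 0.003]
contact_force: [0.6, 0.8, 0.6]
opening: 0.263
```

Run:
```python
from h import *
s=monitor.get_state(); print(s['clock'],s['tool_pos'],s['q'].round(2),s['contact_force'])
plan([.4062,-.1157,.136],175.9,1)
p=snap('wrist'); W=cloud(p); x,y,z=W[...,0],W[...,1],W[...,2]
m=(z>0.088)&(z<0.105)&(abs(x-.405)<.05)&(abs(y+.115)<.03); w=W[m]; print(cv2.minAreaRect((w[:,:2]*1000).astype(np.float32)))
```

```text
50.85 [ 0.40377704 -0.11327067  0.2978375 ] [ 0.77  0.57 -0.93  2.14  0.69  0.76  0.88] [0.6300299  0.84732757 0.63028156]
turn deg 0.5 dist 0.162
[-0.15, -0.16, 16.19, -0.004, 0.007, 0.003]
((405.47113037109375, -115.73860168457031), (13.715057373046875, 42.75339889526367), 86.255859375)
```

Emit:
carry_out(
  motion=[-0.2, -0.24, 3, -0.004, 0.007, 0.003, 0, 0, 3, 0, 0, 0, 0, 0, 3, 0, 0, 0, 0, 0, 2, 0, 0, 0, 0, 0, 0, 0, 0, 0, 0, 0, 0, 0, 0, 0],
)

```text
clock: 51.65
tool_pos: [0.4054, -0.1153, 0.1876]
eef_rot: [0.035, 0.999, 0.0, -0.001]
contact_force: [-0.2, 0.3, -0.5]
opening: 0.263
```

Run:
```python
from h import *
s=monitor.get_state(); print(s['clock'],s['tool_pos'],s['q'].round(2),s['contact_force'])
plan([.4062,-.1157,.136],175.9,1)
```

```text
51.65 [ 0.40535377 -0.11534972  0.18757651] [ 0.59  0.74 -0.68  2.25  1.05  0.51  0.57] [-0.18293993  0.30643215 -0.52332113]
turn deg 0.1 dist 0.052
[-0.09, -0.03, 5.16, 0.001, -0.001, 0.001]
```

Emit:
carry_out(
  motion=[0, 0, 2, 0, 0, 0, 0, 0, 2, 0, 0, 0, 0, 0, 1.1, 0, 0, 0, 0, 0, 0, 0, 0, 0],
)

```text
clock: 52.15
tool_pos: [0.4051, -0.1153, 0.1363]
eef_rot: [0.035, 0.999, 0.0, -0.001]
contact_force: [-1.2, 0.1, 0.0]
opening: 0.262
```

Emit:
carry_out(
  motion=[0, 0, 0, 0, 0, 0, 0, 0, 0, 0, 0, 0, 0, 0, 0, 0, 0, 0, 0, 0, 0, 0, 0, 0],
  hand=0,
  grip_force=15,
)

```text
clock: 52.65
tool_pos: [0.4051, -0.117, 0.1367]
eef_rot: [0.036, 0.999, -0.002, -0.001]
contact_force: [0.2, -5.6, 6.0]
opening: 0.155
```

Emit:
carry_out(
  motion=[0, 0, 0, 0, 0, 0.126, 0, 0, 0, 0, 0, 0.126, 0, 0, 0, 0, 0, 0.126, 0, 0, 0, 0, 0, 0.126, 0, 0, 0, 0, 0, 0.126, 0, 0, 0, 0, 0, 0.126, 0, 0, 0, 0, 0, 0.126, 0, 0, 0, 0, 0, 0.126],
)

```text
clock: 53.65
tool_pos: [0.4055, -0.1163, 0.1367]
eef_rot: [0.516, 0.857, -0.001, 0.0]
contact_force: [0.6, -3.1, 3.5]
opening: 0.159
```

Run:
```python
from h import *
s=monitor.get_state(); print(s['clock'],s['tool_pos'],s['q'].round(2),s['contact_force'],s['moment'])
M=R.from_quat(s['eef_rot']).as_matrix(); print(np.degrees(np.arctan2(M[1,0],M[0,0])))
```

```text
53.65 [ 0.40554118 -0.11632108  0.13665324] [ 0.39  0.8  -0.36  2.29  1.25  0.27 -0.62] [ 0.6434868  -3.06921529  3.53281827] [-0.86921259 -0.33204078  0.04133303]
117.91448646663642
```

Emit:
carry_out(
  motion=[0, 0, 0, 0, 0, 0.125, 0, 0, 0, 0, 0, 0.125, 0, 0, 0, 0, 0, 0.125, 0, 0, 0, 0, 0, 0.125, 0, 0, 0, 0, 0, 0.125, 0, 0, 0, 0, 0, 0.125, 0, 0, 0, 0, 0, 0.125],
)

```text
clock: 54.52
tool_pos: [0.4063, -0.1163, 0.1367]
eef_rot: [0.83, 0.558, 0.0, 0.001]
contact_force: [2.1, -4.5, 2.1]
opening: 0.158
```

Emit:
carry_out(
  motion=[0, 0, 0, 0, 0, 0.125, 0, 0, 0, 0, 0, 0.125, 0, 0, 0, 0, 0, 0.125, 0, 0, 0, 0, 0, 0.125, 0, 0, 0, 0, 0, 0.125, 0, 0, 0, 0, 0, 0, 0, 0, 0, 0, 0, 0],
)

```text
clock: 55.4
tool_pos: [0.4067, -0.1167, 0.1367]
eef_rot: [0.961, 0.277, 0.001, 0.001]
contact_force: [3.1, -6.5, 2.7]
opening: 0.157
```

Run:
```python
from h import *
s=monitor.get_state(); print(s['clock'],s['tool_pos'],s['q'].round(2),s['contact_force'],s['moment'])
M=R.from_quat(s['eef_rot']).as_matrix(); print(np.degrees(np.arctan2(M[1,0],M[0,0])))
```

```text
55.4 [ 0.40671296 -0.11667479  0.13666765] [ 0.22  0.79 -0.08  2.29  0.76  0.08 -1.61] [ 3.07059385 -6.48039442  2.6509895 ] [-1.33742224 -0.60463887 -0.08191132]
32.1277493770055
```

Emit:
carry_out(
  motion=[0, 0, 0, 0, 0, 0, 0, 0, 0, 0, 0, 0, 0, 0, 0, 0, 0, 0, 0, 0, -2, 0, 0, 0, 0, 0, -4, 0, 0, 0, 0, 0, -5, 0, 0, 0, 0, 0, -5, 0, 0, 0, 0, 0, 0, 0, 0, 0],
  hand=2.3,
)

```text
clock: 56.4
tool_pos: [0.4064, -0.1153, 0.2987]
eef_rot: [0.961, 0.278, 0.002, 0.001]
contact_force: [1.0, -0.1, -0.6]
opening: 0.264
```

Run:
```python
from h import *
s=monitor.get_state(); print(s['clock'],s['tool_pos'],s['q'].round(2),s['contact_force'])
p=snap('wrist'); save(p,'w8')
for c,q in (('wrist',p),('top',snap('top')),('side',snap('side'))):
  W=cloud(q); x,y,z=W[...,0],W[...,1],W[...,2]; f=q['frame'].astype(int)
  for n,m in [('knob',(z>0.088)&(z<0.105)&(abs(x-.405)<.04)&(abs(y+.115)<.03)),('vent',(z>0.081)&(z<0.1)&(abs(x-.52)<.035)&(abs(y+.12)<.02)),('red',(f[...,0]>120)&(f[...,1]<80)&(f[...,2]<80)&(abs(x-.52)<.05)&(abs(y+.11)<.03))]:
    w=W[m]
    if len(w)>3: print(c,n,len(w),np.median(w,0).round(4),cv2.minAreaRect((w[:,:2]*1000).astype(np.float32)))
```

```text
56.4 [ 0.40640797 -0.11534729  0.2986804 ] [ 0.57  0.49 -0.6   2.14  0.46  0.64 -1.36] [ 1.03369467 -0.13201643 -0.64671057]
wrist knob 532 [ 0.4081 -0.1145  0.0958] ((407.22137451171875, -115.36116027832031), (42.848026275634766, 13.85307502746582), 31.969919204711914)
wrist vent 423 [ 0.5243 -0.1223  0.0871] ((524.9154663085938, -122.75123596191406), (22.23225975036621, 18.039552688598633), 85.0571060180664)
wrist red 41 [ 0.5228 -0.1031  0.0591] ((522.8450927734375, -103.05949401855469), (13.729860305786133, 3.2860987186431885), 88.53254699707031)
top knob 62 [ 0.4084 -0.1143  0.0964] ((407.81549072265625, -114.83132934570312), (36.52564239501953, 13.49983024597168), 29.773555755615234)
top vent 43 [ 0.5237 -0.1247  0.0881] ((522.4990234375, -124.77202606201172), (22.905303955078125, 15.715902328491211), 89.46571350097656)
side knob 91 [ 0.4077 -0.1204  0.0955] ((414.1829833984375, -111.68731689453125), (63.13324737548828, 16.63719367980957), 38.56188201904297)
side vent 49 [ 0.5255 -0.1281  0.0875] ((525.4710083007812, -124.31573486328125), (15.766530990600586, 21.262296676635742), 0.38226181268692017)
```

View pics/w8.png

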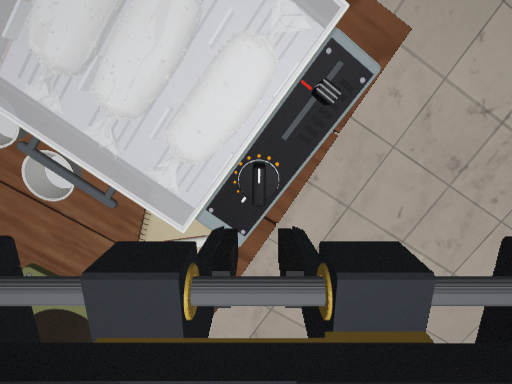

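Run:
```python
from h import *
plan([.524,-.1225,.27],175.9,20)
```

```text
turn deg 143.6 dist 0.123
[0.49, 0.35, 0.12, -0.0, -0.0, -0.125, 0.44, 0.41, 0.12, -0.0, -0.0, -0.125, 0.39, 0.46, 0.12, -0.0, -0.0, -0.125, 0.33, 0.5, 0.12, -0.0, -0.0, -0.125, 0.26, 0.54, 0.12, -0.0, -0.0, -0.125, 0.19, 0.57, 0.12, -0.0, -0.0, -0.125, 0.12, 0.59, 0.12, -0.0, -0.0, -0.125, 0.04, 0.6, 0.12, -0.0, -0.0, -0.125]
[-0.03, 0.6, 0.12, -0.0, -0.0, -0.125, -0.11, 0.59, 0.12, -0.0, -0.0, -0.125, -0.18, 0.57, 0.12, -0.0, -0.0, -0.125, -0.25, 0.55, 0.12, -0.0, -0.0, -0.125, -0.32, 0.51, 0.12, -0.0, -0.0, -0.125, -0.38, 0.47, 0.13, -0.0, -0.0, -0.125, -0.43, 0.42, 0.13, -0.0, -0.0, -0.125, -0.48, 0.36, 0.13, -0.0, -0.0, -0.125]
[-0.52, 0.3, 0.13, -0.0, -0.0, -0.125, -0.55, 0.23, 0.13, -0.0, -0.0, -0.125, -0.58, 0.16, 0.13, -0.0, -0.0, -0.125, -0.59, 0.08, 0.13, -0.0, -0.0, -0.125]
```

Emit:
carry_out(
  motion=[0.49, 0.35, 0.12, 0, 0, -0.125, 0.44, 0.41, 0.12, 0, 0, -0.125, 0.39, 0.46, 0.12, 0, 0, -0.125, 0.33, 0.5, 0.12, 0, 0, -0.125, 0.26, 0.54, 0.12, 0, 0, -0.125, 0.19, 0.57, 0.12, 0, 0, -0.125, 0.12, 0.59, 0.12, 0, 0, -0.125, 0.04, 0.6, 0.12, 0, 0, -0.125],
  hand=3.1,
)

```text
clock: 57.55
tool_pos: [0.4524, -0.1179, 0.2843]
eef_rot: [0.708, 0.706, -0.002, -0.003]
contact_force: [-0.1, -0.2, -0.3]
opening: 0.354
```

Emit:
carry_out(
  motion=[-0.03, 0.6, 0.12, 0, 0, -0.125, -0.11, 0.59, 0.12, 0, 0, -0.125, -0.18, 0.57, 0.12, 0, 0, -0.125, -0.25, 0.55, 0.12, 0, 0, -0.125, -0.32, 0.51, 0.12, 0, 0, -0.125, -0.38, 0.47, 0.12, 0, 0, -0.125, -0.43, 0.42, 0.12, 0, 0, -0.125, -0.48, 0.36, 0.12, 0, 0, -0.125],
)

```text
clock: 58.55
tool_pos: [0.5004, -0.1208, 0.2743]
eef_rot: [0.283, 0.959, -0.0, -0.003]
contact_force: [-0.3, 0.1, 0.8]
opening: 0.355
```

Emit:
carry_out(
  motion=[-0.52, 0.3, 0.12, 0, 0, -0.125, -0.55, 0.23, 0.12, 0, 0, -0.125, -0.58, 0.16, 0.12, 0, 0, -0.125, -0.59, 0.08, 0.12, 0, 0, -0.125, 0, 0, 0, 0, 0, 0, 0, 0, 0, 0, 0, 0],
)

```text
clock: 59.3
tool_pos: [0.5244, -0.1222, 0.2706]
eef_rot: [0.04, 0.999, 0.0, -0.002]
contact_force: [-0.1, 0.8, 0.2]
opening: 0.354
```

Run:
```python
from h import *
s=monitor.get_state(); print(s['clock'],s['tool_pos'],s['q'].round(2),s['contact_force'],s['opening'])
plan([.524,-.1225,.132],175.9,1)
```

```text
59.3 [ 0.52436897 -0.12224431  0.27057486] [ 0.78  0.89 -1.2   1.83  0.93  1.12  0.72] [-0.11436911  0.79286473  0.22904148] 0.3541482913567119
turn deg 0.5 dist 0.139
[-0.03, -0.04, 13.86, 0.001, -0.005, -0.008]
```

Emit:
carry_out(
  motion=[0, 0, 3, 0, 0, -0.008, 0, 0, 3, 0, 0, 0, 0, 0, 3, 0, 0, 0, 0, 0, 3, 0, 0, 0, 0, 0, 1.8, 0, 0, 0, 0, 0, 0, 0, 0, 0],
)

```text
clock: 60.05
tool_pos: [0.5235, -0.1225, 0.1324]
eef_rot: [0.036, 0.999, 0.0, -0.003]
contact_force: [-0.2, -0.1, 0.5]
opening: 0.353
```

Emit:
carry_out(
  motion=[0, 0, 0, 0, 0, 0, 0, 0, 0, 0, 0, 0, 0, 0, 0, 0, 0, 0, 0, 0, 0, 0, 0, 0],
  hand=0,
  grip_force=12,
)

```text
clock: 60.55
tool_pos: [0.5244, -0.1243, 0.1339]
eef_rot: [0.036, 0.999, -0.002, -0.001]
contact_force: [-0.2, -5.0, -1.4]
opening: 0.246
```

Emit:
carry_out(
  motion=[0.13, 0, 0, 0, 0, 0, 0.13, 0, 0, 0, 0, 0, 0, 0, 0, 0, 0, 0, 0, 0, 0, 0, 0, 0],
)

```text
clock: 61.05
tool_pos: [0.5222, -0.1241, 0.1339]
eef_rot: [0.036, 0.999, -0.001, -0.001]
contact_force: [0.3, -4.9, -2.3]
opening: 0.246
```

Release, rise, back away over the console and look.

Emit:
carry_out(
  motion=[0, 0, 0, 0, 0, 0, 0, 0, 0, 0, 0, 0, 0, 0, -3, 0, 0, 0, 0, 0, -5, 0, 0, 0, 4, 0, -5, 0, 0, 0, 5, 0, -5, 0, 0, 0, 0, 0, 0, 0, 0, 0],
  hand=3.1,
)

```text
clock: 61.92
tool_pos: [0.4383, -0.1155, 0.3096]
eef_rot: [0.034, 0.999, -0.001, 0.001]
contact_force: [0.6, -0.1, -1.5]
opening: 0.353
```

Run:
```python
from h import *
s=monitor.get_state(); print(s['clock'],s['tool_pos'],s['contact_force'])
p=snap('wrist'); save(p,'w9')
t=snap('top'); save(t,'t9',(270,110,420,270),4)
for c,q in (('wrist',p),('top',t)):
  W=cloud(q); x,y,z=W[...,0],W[...,1],W[...,2]; f=q['frame'].astype(int)
  for n,m in [('knob',(z>0.088)&(z<0.105)&(abs(x-.405)<.04)&(abs(y+.115)<.03)),('vent',(z>0.081)&(z<0.1)&(abs(x-.52)<.035)&(abs(y+.12)<.02)),('red',(f[...,0]>120)&(f[...,1]<80)&(f[...,2]<80)&(abs(x-.52)<.05)&(abs(y+.11)<.03)),('cover',(z>.09)&(z<.13)&(x>.35)&(x<.58)&(y>-.06)&(y<.17))]:
    w=W[m]
    if len(w)>3: print(c,n,len(w),np.median(w,0).round(4),cv2.minAreaRect((w[:,:2]*1000).astype(np.float32)))
```

```text
61.925 [ 0.43825592 -0.11550103  0.30962387] [ 0.55540229 -0.14830696 -1.52155671]
wrist knob 540 [ 0.4054 -0.1159  0.0958] ((406.2987365722656, -115.71676635742188), (44.114349365234375, 14.077289581298828), 31.668704986572266)
wrist vent 270 [ 0.5207 -0.1228  0.087 ] ((522.0921020507812, -122.81211853027344), (22.015811920166016, 18.102859497070312), 85.10987091064453)
wrist red 33 [ 0.5229 -0.1036  0.0591] ((522.8931274414062, -103.53551483154297), (13.154789924621582, 4.3276472091674805), 85.42305755615234)
wrist cover 33827 [0.4316 0.0542 0.1062] ((457.80731201171875, 52.320552825927734), (215.61521911621094, 224.62417602539062), 0.003058502683416009)
top knob 28 [ 0.3935 -0.1213  0.0965] ((394.5953674316406, -122.04315948486328), (19.945594787597656, 13.010075569152832), 33.46261978149414)
top vent 44 [ 0.5208 -0.1236  0.087 ] ((522.064208984375, -123.31489562988281), (20.45170021057129, 17.597055435180664), 82.27485656738281)
top cover 5833 [0.464  0.0539 0.1068] ((465.0155944824219, 54.95487594604492), (229.85203552246094, 229.93563842773438), 89.94281768798828)
```

View pics/w9.png

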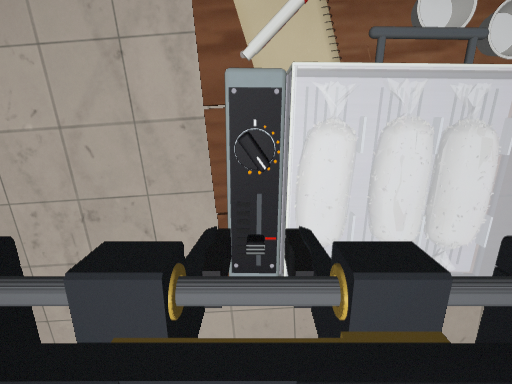

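```bash
python3 -c "
from plant import workorder; print(workorder.finish_job())"
```

```text
the job is handed in; nothing more can be done
None
```

The job is done and handed in at about 62 s; no verdict was reported. I turned the knob back to off, laid all three rolls in bays of their own, pulled the cover shut, and turned the knob up six clicks.

Last checks:
- **Knob:** the bar stands 144° from off, which is exactly six clicks.
- **Cover:** its top is flat at 0.107 m with no measurable slope, so it is shut.
- **Rolls:** when last measured, before the cover closed, all lay flat (tops at 0.087 m), about 5 mm or less off the bay lines and within 2° of straight. The later picture through the cover shows them unchanged.
- **Vent slide:** it is within 1 mm of the red line. It first sat about 3 mm past the line, so I nudged it back after setting the heat.
- **Bottle and jar:** both were standing in the side view taken after the cover closed, and the arm did not go near them afterwards.

**One move went wrong:** while turning the wrist above the knob I ran three joints to their limits. The arm sagged to about 30 mm above the shut cover, with a brief force reading of about 31 N on one axis (about 35 N in all). Nothing was displaced in later views and I backed it out.

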